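# Lift the cover plate out of the work stage for cleaning

### The job

The cover plate of the grey work stage has to be cleaned. First move the flux pot, the adapter and the black cap off it onto the blue mat; then turn the red swing tab aside, lift the plate out by its handle and lay it flat inside the white tray, while the three things wait on the mat. Finally put each of the three back into the stage, upright or lying as before, on the same spot over which it stood at the start.

Things in the scene. Friction and masses are not known exactly. Their poses are not given: they have to be found in the camera images.
- flux_pot: small round jar with amber body and ribbed white lid, 37 mm across, 28 mm high, standing on the cover plate; origin at the centre of its underside, z up
- adapter: metal coaxial adapter lying flat, 20 mm wide (its x), 42 mm long (its y), 21 mm high, on the cover plate; origin at the centre of its underside. It lies with its y axis within 0.2 rad of the stage's x axis, so from above it can be gripped over its 20 mm width (along its x)
- dust_cap: black rubber cap, round, 21 mm across, 18 mm high, standing on the cover plate; origin at the centre of its underside
- plate: bare aluminium cover plate lying in the recess of the stage, 120 mm (x) by 162 mm (y), 6 mm thick, 0.14 to 0.28 kg, with a black upright bar handle in its middle: 44 mm long in x, 10 mm thick in y, rising 26 mm above the plate. Origin at the centre of its underside; the handle is straight above it. The small things stand at about x +-27 mm, y +-54 mm from its centre, so the space between thing and handle is 28 mm or more along y
- stage: grey metal work stage, fixed to the bench, 175 mm (x) by 202 mm (y). Origin on the bench under the centre of its recess, x away from the robot at yaw 0. Recess 123 x 165 mm, its bare floor 10 mm above the origin, rim 16 mm above it, level with the top of the plate. When the plate is out, the small things stand on the recess floor, 6 mm lower than before
- tab_grip (a point): point on the upright finger fin of the red swing tab, on its vertical pivot 80 mm in front of (stage -x) the stage's origin, 34 mm above the bench. The fin is 8 mm thick, 24 mm long and rises from 22 to 43 mm above the bench; at joint value 0 its length runs along the stage's x; the point turns with the tab
- tab (a joint): angle of the red swing tab about its vertical pivot, rad: 0 points at the plate and laps 10 mm over its front edge, positive is counter-clockwise seen from above, range -1.57 to 1.57 (stops). Light friction, stays where it is left. Beyond about 1.15 rad either way the plate is free
- mat: blue mat fixed to the bench, 200 mm (x) by 90 mm (y), top 4 mm above its origin, which is at the centre of its underside; side area for the three small things
- tray: low white tray fixed to the bench, outside 202 mm (x) by 160 mm (y), walls 5 mm thick, rim 14 mm high, inner floor 5 mm above its origin (centre of the underside). The plate fits in with its long side (plate y) along the tray's x, with 15 mm to spare each way

How it is judged:
By the outcome, as a careful person would: the job done as asked, in the order asked, and still so for the second after the job is handed in, with the robot touching nothing.
It also fails if it takes over 138 s, if anything falls off the work surface, if the arm or the gripper's body presses on something with over 40 N, if the wrist force passes 120 N, or if a joint passes its speed limit or range.

### The arm

A 7-joint arm with a two-finger parallel gripper is mounted at the origin on the work surface; the furniture and walls round the work are solid. World frame = base frame: x ahead of the robot, y to its left, z up, the work surface at z = 0. Lengths are in m, angles in rad, forces in N, time in s.
With the tool pointing down it reaches from about 0.425 to 0.925 m from the base axis. Payload 6.8 kg.
Tool frame: the origin (TCP) lies at the very end of the fingers, on their centre line; the grasp point (between the pads) lies 19 mm behind it; z points along the fingers, x is the direction in which the jaws open and shut, and the axes are right-handed (so a half turn about z gives the same grasp; the last joint's range is limited). The gripper opens to 85 mm and grips with 20 to 120 N. Pads are 22 mm wide; open, the fingers measure 114 mm over their backs; the gripper's body (76 mm by 85 mm) begins 54 mm behind the grasp point. The pads swing forward as they close: fully open they stand 13 mm farther back than shut.
Start: joints at [1.094, 0.477, 0.022, 1.555, -0.011, 1.109, -0.083], TCP at [0.243, -0.63, 0.231] pointing down, gripper open.
Joint ranges: [-2.96, 2.96], [-0.34, 2.1], [-1.41, 1.46], [0.24, 2.44], [-1.37, 4.51], [0.17, 1.92], [-2.96, 2.96]. Speed limits (rad/s): [2.39, 2.39, 3.14, 3.14, 3.14, 3.14, 3.14].

### API

Orientations are given as a 3x3 rotation matrix whose columns are the frame's x, y, z axes.
In Python, from bench import env, capture, ticket, boxes_of, silhouettes, spot_point gives the robot as it stands. The module is installed in compiled form; this text tells all that it offers.
- The arm moves only by the tool move_arm, never from a script. Its argument "motion" is a list of rows, each an object of numbers: "fingers": the opening, from 0 (shut) to 1 (fully open); "x", "y", "z": the shift along the tool's x, y, z in cm; "wx", "wy", "wz": the turn, a rotation vector about the tool's x, y, z in rad. A call has 1 to 12 rows; each row is the pose to reach, as a shift and turn from the pose commanded when the call began, along the tool's axes at that moment; what a row does not reach only later rows make up. A row lasts 1/10 s, in which the tool goes at most 50 mm and 8.59 degrees, less where a joint would pass 70% of its speed; a pose out of reach is approached as far as the arm can. A call with a gripper value outside its range is refused whole. The fingers move at their own pace and stop on an object; "grip_force" is the grip in N (left out, the last holds). Time passes only in rows, so rows that repeat a pose let the fingers close. It gives the time, the measured TCP pose, the force and the opening at its end, in the units of the state.
- env.get_state(): the state, without advancing time (a new reading comes with each control period).
- capture(name): name is "scene" or "top" or "wrist"; returns a dict with "pixels" (480x640x3 uint8, red, green, blue), "depth" (480x640 float32, m along the optical axis (not along the pixel's ray), 0 where there is no reading), "vfov" (degrees; the focal length in pixels is half the picture's height over the tangent of half this angle, whatever the lens; pixels are square), "cx", "cy" (the principal point, pixels), "R" (3x3) and "t" (3): a world point X has camera coordinates R X + t. Camera axes: x right, y down, z forward; pixel columns grow to the right and rows downward; lengths in m; the calibration is good to about 2 mm. A picture is of the moment at which its call begins.
- ticket.hand_in(): hands the job in, once; it reports no verdict.
Trained networks look in a picture, given as the dict that the camera call returned (one of the last four; its "shot" number tells which), for a name from the list of things; names that differ only in an ending like _2 or _b are one class to them, and where a whole thing is asked for, a point or a joint stands for the part that bears it (a point fixed in the world has none). Each returns a list of dicts, best first, with "confidence" (0 to 1); they miss things now and then, are a little off and sometimes report something else, mostly with a low value. They report only what shows in the picture. A call takes as long as a camera call.
- boxes_of(picture, label): "xyz" ([x, y, z] in m, in the coordinates of the camera as it stood for that picture, good to about 4 mm: the middle of the surface that is visible of it).
- silhouettes(picture, label): "mask" (480x640 bool, what is visible of it).
- spot_point(picture, label): "xyz" ([x, y, z] in m, in the coordinates of the camera as it stood for that picture, good to about 4 mm: a listed point, or the origin of a listed thing).
The state is a dict: "t": time; "joint_pos": joint angles; "qd": joint speeds; "tau": joint torques, N m; "ee_pos": TCP position; "orientation": TCP orientation; "force": force on the tool from outside, world axes, zero at the start; "torque": the same for the moment, N m; "width": opening from 0.0 (shut) to 1.0 (fully open).
Only numpy, scipy, OpenCV 4.12 (cv2) and the standard library are available. Lean on these libraries where they do the work, as an engineer would, in place of code of your own. Each camera call takes 0.05 s, during which the arm holds its last target. There are 200 camera calls.

## Working session

There is one attempt and no reset: what is moved stays moved. The work goes in short steps, Python scripts to look and compute and a tool call to move; the robot and the scene stay as the last step left them, time stands still between calls to the robot, and variables do not carry over. Pictures are saved under pics/ and viewed, about 12 in all and at most 16, crops included, and the job is handed in when it is done.

Besides the shell and the picture viewer there is one more tool, called after "Call:" in YAML: its name, and indented under it one key for each argument. move_arm: Moves the arm, as the interface text tells. Its arguments: {"type":"object","properties":{"motion":{"type":"array","items":{"type":"object","properties":{"fingers":{"type":"number"},"x":{"type":"number"},"y":{"type":"number"},"z":{"type":"number"},"wx":{"type":"number"},"wy":{"type":"number"},"wz":{"type":"number"}}}},"grip_force":{"type":"number"}},"required":["motion"]}

```bash
mkdir -p pics
cat > h.py <<'E'
import numpy as np, cv2
from bench import env, capture, ticket, boxes_of, silhouettes, spot_point
np.set_printoptions(precision=4,suppress=True)
def w(p,c): return np.array(p['R']).T@(np.array(c)-np.array(p['t']))
def cloud(p):
    f=240/np.tan(np.radians(p['vfov'])/2); d=p['depth']; v,u=np.mgrid[:480,:640]
    c=np.stack([(u-p['cx'])/f*d,(v-p['cy'])/f*d,d],-1)
    return (c-np.array(p['t']))@np.array(p['R'])
def save(p,n): cv2.imwrite(f'pics/{n}.png',p['pixels'][:,:,::-1])
def st():
    s=env.get_state(); print('t',s['t'],'p',np.array(s['ee_pos']),'F',np.array(s['force']),'w',s['width']);print(np.array(s['orientation']),'q',np.array(s['joint_pos'])); return s
E
python3 - <<'E'
from h import *
st()
for n in ['top','scene']:
    p=capture(n); save(p,n+'0'); print(n)
    for l in ['flux_pot','adapter','dust_cap','plate','stage','tab_grip','mat','tray']:
        for k,f in (('pt',spot_point),('bx',boxes_of)):
            r=f(p,l)
            print(l,k,[(w(p,x['xyz']),round(x['confidence'],2)) for x in r[:2]])
E
```

```text
t 0.0 p [ 0.2431 -0.6291  0.2303] F [-0.2913 -0.1656  0.8017] w 0.9989373460809019
[[ 0.3605 -0.9328 -0.0008]
 [-0.9328 -0.3605  0.0017]
 [-0.0019  0.0001 -1.    ]] q [ 1.0939  0.4778  0.0223  1.5564 -0.0115  1.1093 -0.0831]
top
flux_pot pt [(array([0.511 , 0.1108, 0.0149]), 0.71)]
flux_pot bx [(array([0.5093, 0.109 , 0.041 ]), 0.61)]
adapter pt [(array([0.5678, 0.1184, 0.0143]), 0.52)]
adapter bx [(array([0.5667, 0.1157, 0.0317]), 0.47)]
dust_cap pt [(array([0.5804, 0.0121, 0.0146]), 0.63)]
dust_cap bx [(array([0.5821, 0.0134, 0.0331]), 0.63)]
plate pt [(array([0.5484, 0.0614, 0.0087]), 0.77)]
plate bx [(array([0.5464, 0.0511, 0.016 ]), 0.79), (array([0.5106, 0.109 , 0.0414]), 0.55)]
stage pt []
stage bx [(array([0.4853, 0.0552, 0.0174]), 0.71)]
tab_grip pt []
tab_grip bx [(array([0.4754, 0.0498, 0.0229]), 0.63)]
mat pt [(array([ 0.5103, -0.1628,  0.0018]), 0.82)]
mat bx [(array([ 0.5092, -0.1607,  0.0012]), 0.83)]
tray pt [(array([ 0.4829, -0.343 ,  0.0011]), 0.94)]
tray bx [(array([ 0.4804, -0.3458,  0.0036]), 0.58)]
scene
flux_pot pt [(array([0.5115, 0.11  , 0.0159]), 0.87)]
flux_pot bx [(array([0.5088, 0.1171, 0.0435]), 0.66)]
adapter pt [(array([0.5654, 0.1214, 0.0153]), 0.74)]
adapter bx [(array([0.5641, 0.1234, 0.034 ]), 0.89)]
dust_cap pt [(array([0.5775, 0.016 , 0.0123]), 0.52)]
dust_cap bx [(array([0.579 , 0.0206, 0.0264]), 0.7)]
plate pt [(array([0.541 , 0.0649, 0.0052]), 0.71), (array([ 0.4832, -0.3457, -0.0015]), 0.71)]
plate bx [(array([0.5374, 0.069 , 0.013 ]), 0.64)]
stage pt [(array([0.5442, 0.0652, 0.0056]), 0.46)]
stage bx [(array([0.4745, 0.0899, 0.0141]), 0.6)]
tab_grip pt [(array([0.465 , 0.0549, 0.0356]), 0.62)]
tab_grip bx [(array([0.4722, 0.0577, 0.0254]), 0.73)]
mat pt [(array([ 0.5135, -0.1599, -0.0064]), 0.84)]
mat bx [(array([ 0.5031, -0.1541, -0.0008]), 0.65)]
tray pt [(array([ 0.4814, -0.3444, -0.0054]), 0.85)]
tray bx [(array([ 0.475 , -0.3377,  0.0018]), 0.69)]
```

View pics/top0.png

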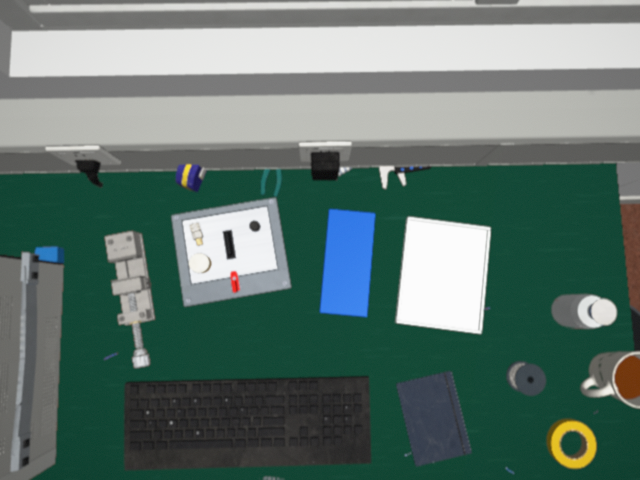

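View pics/scene0.png

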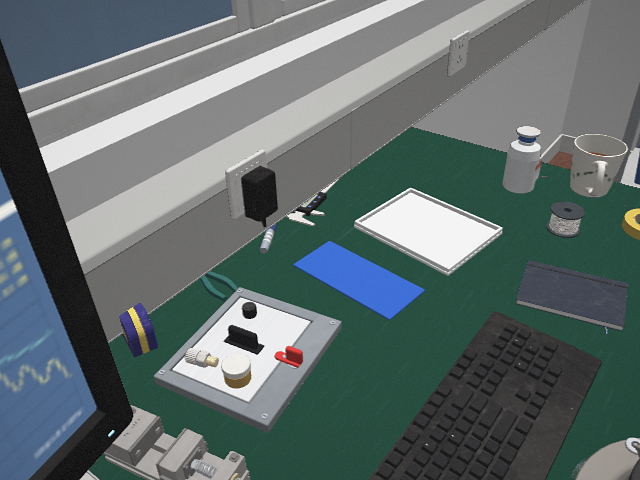

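```bash
cat >> h.py <<'E'
def rect(p,l,zlo,zhi,q=1):
    m=silhouettes(p,l)
    if not m: print(l,'none');return
    P=cloud(p)[m[0]['mask']&(p['depth']>0)]; P=P[(P[:,2]>zlo)&(P[:,2]<zhi)]
    r=cv2.minAreaRect((P[:,:2]*1000).astype(np.float32)); b=cv2.boxPoints(r)
    print(l,round(m[0]['confidence'],2),len(P),'rect c,size,ang',np.round(r[0],1),np.round(r[1],1),round(r[2],1),'mean',P.mean(0),'zmax',np.percentile(P[:,2],98))
    return P,r
E
python3 - <<'E'
from h import *
p=capture('top')
for l,a,b in [('flux_pot',.035,.06),('adapter',.02,.06),('dust_cap',.02,.06),('plate',.005,.06),('stage',.005,.03),('tab_grip',.015,.06),('mat',-.01,.02),('tray',-.01,.03)]: rect(p,l,a,b)
P=cloud(p); 
for x in np.arange(.3,.85,.05): # height map
    print(round(x,2),[int(1000*np.max(P[...,2][(abs(P[...,0]-x)<.025)&(abs(P[...,1]-y)<.025)&(p['depth']>0)],initial=-1)) for y in np.arange(.3,-.6,-.05)])
E
```

```text
flux_pot 0.56 331 rect c,size,ang [511.3 111.6] [35.1 35.7] 21.7 mean [0.5113 0.1114 0.0441] zmax 0.0474294567281326
adapter 0.58 181 rect c,size,ang [566.9 119.3] [41.5 17. ] 17.7 mean [0.5691 0.1196 0.0339] zmax 0.038173567703116716
dust_cap 0.51 101 rect c,size,ang [579.3  12.5] [19.2 18.1] 88.4 mean [0.579  0.012  0.0327] zmax 0.03611663386155526
plate 0.73 4765 rect c,size,ang [547.2  63.3] [122.6 164.4] 9.0 mean [0.547  0.0565 0.0174] zmax 0.04162919569614179
stage 0.86 4309 rect c,size,ang [534.6  60.2] [174.9 202.1] 8.8 mean [0.5179 0.0567 0.0159] zmax 0.020421157063315043
tab_grip 0.55 154 rect c,size,ang [476.9  50.4] [40.7 12.4] 12.9 mean [0.4758 0.0497 0.0303] zmax 0.04463489082503604
mat 0.69 4866 rect c,size,ang [ 510.5 -162.2] [ 91.6 200.2] 83.8 mean [ 0.5088 -0.1614  0.0044] zmax 0.00767521365756798
tray 0.62 9134 rect c,size,ang [ 483.2 -345.6] [168.2 207.4] 81.9 mean [ 0.4816 -0.3438  0.0065] zmax 0.015753093932878246
0.3 [5, 26, 27, 27, 27, 27, 27, 27, 29, 23, 23, 13, 14, 14, 4, 44, 44, 80]
0.35 [5, 41, 45, 6, 4, 4, 5, 5, 5, 5, 4, 5, 4, 5, 18, 5, 5, 5]
0.4 [5, 48, 47, 5, 5, 5, 4, 5, 8, 8, 7, 17, 18, 19, 18, 5, 6, 122]
0.45 [4, 49, 48, 20, 20, 45, 20, 21, 9, 9, 9, 18, 10, 11, 16, 5, 5, 119]
0.5 [46, 49, 47, 46, 48, 44, 21, 20, 8, 8, 9, 19, 10, 10, 18, 17, 6, 5]
0.55 [49, 52, 47, 35, 48, 46, 35, 21, 7, 9, 8, 17, 17, 11, 17, 17, 5, 5]
0.6 [4, 5, 5, 38, 37, 21, 37, 21, 5, 9, 8, 4, 19, 18, 15, 5, 5, 6]
0.65 [138, 137, 4, 56, 59, 18, 20, 17, 165, 164, 5, 11, 9, 5, 6, 5, 6, 6]
0.7 [181, 181, 175, 174, 175, 175, 173, 173, 181, 181, 174, 174, 174, 173, 173, 174, 174, 174]
0.75 [252, 252, 252, 253, 254, 252, 253, 253, 253, 252, 253, 253, 253, 253, 253, 253, 253, 254]
0.8 [254, 253, 254, 254, 253, 254, 254, 254, 253, 253, 254, 254, 253, 253, 254, 254, 255, 254]
```

```bash
cat >> h.py <<'E'
from scipy.spatial.transform import Rotation as Ro
def go(x,y,z,yaw,s=None):
    s=s or env.get_state(); R=np.array(s['orientation']); a=np.radians(yaw); c,n=np.cos(a),np.sin(a)
    T=np.array([[c,n,0],[n,-c,0],[0,0,-1.]])
    d=R.T@(np.array([x,y,z])-s['ee_pos'])*100
    rv=Ro.from_matrix(R.T@T).as_rotvec()
    print('to',(x,y,z,yaw),'d cm',d.round(2),'rv',rv.round(3))
E
python3 -c "
from h import *
go(.50,.06,.33,-81.1)"
```

```text
to (0.5, 0.06, 0.33, -81.1) d cm [-55.07 -48.8   -9.87] rv [-0.    -0.     0.213]
```

Call:
move_arm:
  motion:
    - {"z": -5}
    - {"z": -10}
    - {"x": -55, "y": -48.8, "z": -9.9, "wz": 0.213}
    - {"x": -55, "y": -48.8, "z": -9.9, "wz": 0.213}
    - {"x": -55, "y": -48.8, "z": -9.9, "wz": 0.213}
    - {"x": -55, "y": -48.8, "z": -9.9, "wz": 0.213}
    - {"x": -55, "y": -48.8, "z": -9.9, "wz": 0.213}
    - {"x": -55, "y": -48.8, "z": -9.9, "wz": 0.213}
    - {"x": -55, "y": -48.8, "z": -9.9, "wz": 0.213}
    - {"x": -55, "y": -48.8, "z": -9.9, "wz": 0.213}
    - {"x": -55, "y": -48.8, "z": -9.9, "wz": 0.213}
    - {"x": -55, "y": -48.8, "z": -9.9, "wz": 0.213}

```text
$.motion[0]: bad value
```

```bash
python3 -c "
from h import *
st();go(.50,.06,.33,-81.1)"
```

```text
t 2.15 p [ 0.2434 -0.6296  0.2313] F [-0.1177  0.7905  0.1344] w 1.0027262694432637
[[ 0.3605 -0.9328  0.    ]
 [-0.9328 -0.3605 -0.    ]
 [ 0.     -0.     -1.    ]] q [ 1.0939  0.477   0.0224  1.5554 -0.0115  1.1093 -0.0831]
to (0.5, 0.06, 0.33, -81.1) d cm [-55.07 -48.8   -9.87] rv [-0.    -0.     0.213]
```

Call:
move_arm:
  motion:
    - {"fingers": 1, "x": 0, "y": 0, "z": -5, "wx": 0, "wy": 0, "wz": 0}
    - {"fingers": 1, "x": 0, "y": 0, "z": -10, "wx": 0, "wy": 0, "wz": 0}
    - {"fingers": 1, "x": -55, "y": -48.8, "z": -9.9, "wx": 0, "wy": 0, "wz": 0.213}
    - {"fingers": 1, "x": -55, "y": -48.8, "z": -9.9, "wx": 0, "wy": 0, "wz": 0.213}
    - {"fingers": 1, "x": -55, "y": -48.8, "z": -9.9, "wx": 0, "wy": 0, "wz": 0.213}
    - {"fingers": 1, "x": -55, "y": -48.8, "z": -9.9, "wx": 0, "wy": 0, "wz": 0.213}
    - {"fingers": 1, "x": -55, "y": -48.8, "z": -9.9, "wx": 0, "wy": 0, "wz": 0.213}
    - {"fingers": 1, "x": -55, "y": -48.8, "z": -9.9, "wx": 0, "wy": 0, "wz": 0.213}
    - {"fingers": 1, "x": -55, "y": -48.8, "z": -9.9, "wx": 0, "wy": 0, "wz": 0.213}
    - {"fingers": 1, "x": -55, "y": -48.8, "z": -9.9, "wx": 0, "wy": 0, "wz": 0.213}
    - {"fingers": 1, "x": -55, "y": -48.8, "z": -9.9, "wx": 0, "wy": 0, "wz": 0.213}
    - {"fingers": 1, "x": -55, "y": -48.8, "z": -9.9, "wx": 0, "wy": 0, "wz": 0.213}
  grip_force: 30

```text
t: 3.35
ee_pos: [0.4183, -0.1592, 0.331]
orientation: [[0.155, -0.988, 0.001], [-0.988, -0.155, -0.001], [0.001, -0.001, -1.0]]
force: [0.8, -0.3, -0.3]
width: 1.001
```

```bash
python3 -c "
from h import *
st();go(.50,.06,.33,-81.1)"
```

```text
t 3.35 p [ 0.4183 -0.1592  0.331 ] F [ 0.7982 -0.2827 -0.289 ] w 1.0013458897068162
[[ 0.1549 -0.9879  0.001 ]
 [-0.9879 -0.1549 -0.0007]
 [ 0.0008 -0.0009 -1.    ]] q [ 0.5167  0.0211 -0.2951  1.9198  0.0071  1.2005 -1.1961]
to (0.5, 0.06, 0.33, -81.1) d cm [-20.39 -11.46   0.1 ] rv [-0.001 -0.001  0.   ]
```

Call:
move_arm:
  motion:
    - {"fingers": 0.6, "x": -20.4, "y": -11.5, "z": 0, "wx": 0, "wy": 0, "wz": 0}
    - {"fingers": 0.6, "x": -20.4, "y": -11.5, "z": 0, "wx": 0, "wy": 0, "wz": 0}
    - {"fingers": 0.6, "x": -20.4, "y": -11.5, "z": 0, "wx": 0, "wy": 0, "wz": 0}
    - {"fingers": 0.6, "x": -20.4, "y": -11.5, "z": 0, "wx": 0, "wy": 0, "wz": 0}
    - {"fingers": 0.6, "x": -20.4, "y": -11.5, "z": 0, "wx": 0, "wy": 0, "wz": 0}
    - {"fingers": 0.6, "x": -20.4, "y": -11.5, "z": 0, "wx": 0, "wy": 0, "wz": 0}
    - {"fingers": 0.6, "x": -20.4, "y": -11.5, "z": 0, "wx": 0, "wy": 0, "wz": 0}
    - {"fingers": 0.6, "x": -20.4, "y": -11.5, "z": 0, "wx": 0, "wy": 0, "wz": 0}

```text
t: 4.15
ee_pos: [0.4998, 0.0567, 0.3305]
orientation: [[0.153, -0.988, -0.0], [-0.988, -0.153, -0.001], [0.001, 0.0, -1.0]]
force: [0.2, -0.7, 0.6]
width: 0.603
```

Run:
```python
from h import *
st()
p=capture('wrist');save(p,'w1')
for l in ['flux_pot','adapter','dust_cap','plate','tab_grip']: 
    r=spot_point(p,l); print(l,[(w(p,x['xyz']),round(x['confidence'],2)) for x in r[:2]])
for l,a,b in [('flux_pot',.035,.06),('adapter',.022,.06),('dust_cap',.022,.06),('plate',.0,.06),('tab_grip',.03,.06)]: rect(p,l,a,b)
```

```text
t 4.15 p [0.4998 0.0567 0.3305] F [ 0.249  -0.7089  0.621 ] w 0.6026153918024442
[[ 0.1533 -0.9882 -0.0003]
 [-0.9882 -0.1532 -0.0008]
 [ 0.0008  0.0005 -1.    ]] q [ 0.2267  0.1435 -0.5135  1.8     0.0757  1.2179 -1.7256]
flux_pot [(array([0.5085, 0.1076, 0.0213]), 0.85), (array([ 0.5101, -0.1593,  0.0019]), 0.59)]
adapter [(array([0.5645, 0.1223, 0.0137]), 0.82)]
dust_cap [(array([0.5798, 0.0137, 0.0185]), 0.57)]
plate [(array([0.5499, 0.061 , 0.0108]), 0.82)]
tab_grip [(array([0.4679, 0.0463, 0.0315]), 0.77)]
flux_pot 0.81 725 rect c,size,ang [511.4 113. ] [33.8 35.9] 69.7 mean [0.5119 0.1127 0.0449] zmax 0.046618516326180415
adapter 0.9 540 rect c,size,ang [565.7 120.8] [41.9 19.5] 16.6 mean [0.568  0.1208 0.0338] zmax 0.03736259578023145
dust_cap 0.82 250 rect c,size,ang [579.5  13.8] [19.5 19.7] 68.4 mean [0.5795 0.014  0.0338] zmax 0.035943604576722896
plate 0.69 11346 rect c,size,ang [546.8  62.5] [119.6 162. ] 8.7 mean [0.5508 0.0577 0.0177] zmax 0.04174735265386468
tab_grip 0.66 480 rect c,size,ang [566.3 120.7] [40.8 18.6] 17.3 mean [0.5685 0.1211 0.0344] zmax 0.03745165616934798
```

View pics/w1.png

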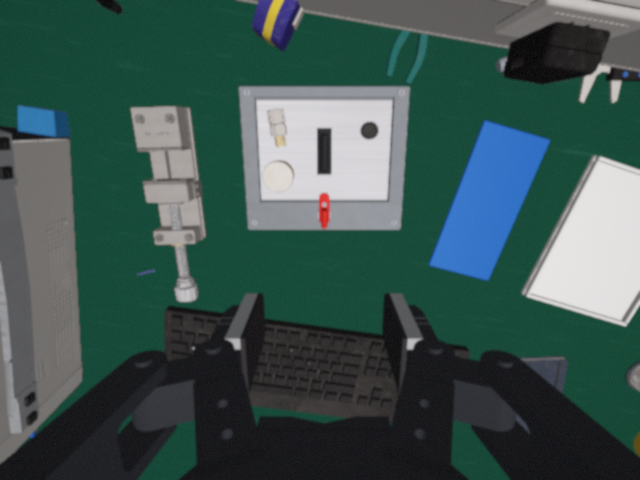

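```bash
cat >> h.py <<'E'
def chain(*ps,s=None):
    s=s or env.get_state()
    for q in ps:
        go(*q,s=s); a=np.radians(q[3]); c,n=np.cos(a),np.sin(a)
        s={'ee_pos':np.array(q[:3]),'orientation':np.array([[c,n,0],[n,-c,0],[0,0,-1.]])}
E
python3 - <<'E'
from h import *
st()
Y=-81.2
chain((.5115,.112,.075,Y),(.5115,.112,.018,Y),(.5115,.112,.10,Y),(.437,-.153,.10,Y),(.437,-.153,.007,Y),(.437,-.153,.09,Y),(.569,.121,.09,-73.1),(.569,.121,.018,-73.1),(.569,.121,.1,-73.1),(.4916,-.159,.1,-73.1),(.4916,-.159,.007,-73.1),(.4916,-.159,.09,-73.1),(.5795,.0135,.09,Y),(.5795,.0135,.018,Y),(.5795,.0135,.1,Y),(.546,-.165,.1,Y),(.546,-.165,.007,Y))
E
```

```text
t 4.7 p [0.5    0.0582 0.3306] F [0.8096 0.0956 0.0592] w 0.5978276256776691
[[ 0.155  -0.9879  0.    ]
 [-0.9879 -0.155  -0.    ]
 [ 0.     -0.     -1.    ]] q [ 0.2259  0.144  -0.5152  1.7993  0.0755  1.2177 -1.7262]
to (0.5115, 0.112, 0.075, -81.2) d cm [-5.14 -1.97 25.56] rv [-0.    -0.     0.002]
to (0.5115, 0.112, 0.018, -81.2) d cm [0.  0.  5.7] rv [0. 0. 0.]
to (0.5115, 0.112, 0.1, -81.2) d cm [ 0.   0.  -8.2] rv [0. 0. 0.]
to (0.437, -0.153, 0.1, -81.2) d cm [25.05 11.42  0.  ] rv [0. 0. 0.]
to (0.437, -0.153, 0.007, -81.2) d cm [0.  0.  9.3] rv [0. 0. 0.]
to (0.437, -0.153, 0.09, -81.2) d cm [ 0.   0.  -8.3] rv [0. 0. 0.]
to (0.569, 0.121, 0.09, -73.1) d cm [-25.06 -17.24   0.  ] rv [ 0.     0.    -0.141]
to (0.569, 0.121, 0.018, -73.1) d cm [0.  0.  7.2] rv [0. 0. 0.]
to (0.569, 0.121, 0.1, -73.1) d cm [ 0.   0.  -8.2] rv [0. 0. 0.]
to (0.4916, -0.159, 0.1, -73.1) d cm [24.54 15.55  0.  ] rv [0. 0. 0.]
to (0.4916, -0.159, 0.007, -73.1) d cm [0.  0.  9.3] rv [0. 0. 0.]
to (0.4916, -0.159, 0.09, -73.1) d cm [ 0.   0.  -8.3] rv [0. 0. 0.]
to (0.5795, 0.0135, 0.09, -81.2) d cm [-13.95 -13.43   0.  ] rv [0.    0.    0.141]
to (0.5795, 0.0135, 0.018, -81.2) d cm [0.  0.  7.2] rv [0. 0. 0.]
to (0.5795, 0.0135, 0.1, -81.2) d cm [ 0.   0.  -8.2] rv [0. 0. 0.]
to (0.546, -0.165, 0.1, -81.2) d cm [17.13  6.04  0.  ] rv [0. 0. 0.]
to (0.546, -0.165, 0.007, -81.2) d cm [0.  0.  9.3] rv [0. 0. 0.]
```

Call:
move_arm:
  motion:
    - {"fingers": 0.62, "x": -5.1, "y": -2, "z": 25.6, "wx": 0, "wy": 0, "wz": 0}
    - {"fingers": 0.62, "x": -5.1, "y": -2, "z": 25.6, "wx": 0, "wy": 0, "wz": 0}
    - {"fingers": 0.62, "x": -5.1, "y": -2, "z": 25.6, "wx": 0, "wy": 0, "wz": 0}
    - {"fingers": 0.62, "x": -5.1, "y": -2, "z": 25.6, "wx": 0, "wy": 0, "wz": 0}
    - {"fingers": 0.62, "x": -5.1, "y": -2, "z": 25.6, "wx": 0, "wy": 0, "wz": 0}
    - {"fingers": 0.62, "x": -5.1, "y": -2, "z": 25.6, "wx": 0, "wy": 0, "wz": 0}
    - {"fingers": 0.62, "x": -5.1, "y": -2, "z": 25.6, "wx": 0, "wy": 0, "wz": 0}
    - {"fingers": 0.62, "x": -5.1, "y": -2, "z": 25.6, "wx": 0, "wy": 0, "wz": 0}

```text
t: 5.5
ee_pos: [0.5132, 0.1118, 0.0765]
orientation: [[0.155, -0.988, 0.002], [-0.988, -0.155, 0.0], [0.0, -0.002, -1.0]]
force: [-0.4, 0.4, 0.4]
width: 0.617
```

Run:
```python
from h import *
p=capture('wrist');save(p,'w2'); st()
rect(p,'flux_pot',.03,.06)
r=spot_point(p,'flux_pot'); print([(w(p,x['xyz']),round(x['confidence'],2)) for x in r[:2]])
```

```text
t 5.55 p [0.5137 0.1117 0.077 ] F [0.7495 0.5925 0.9237] w 0.6206494365463118
[[ 0.1544 -0.988   0.0039]
 [-0.988  -0.1544  0.0005]
 [ 0.0001 -0.0039 -1.    ]] q [ 0.04    0.4813 -0.4637  2.0155  0.3242  0.7116 -2.0414]
flux_pot 0.64 3753 rect c,size,ang [511.5 113.3] [36.5 36.4] 54.3 mean [0.5133 0.1136 0.0442] zmax 0.046074998931709264
[(array([0.5109, 0.1115, 0.0205]), 0.56)]
```

View pics/w2.png

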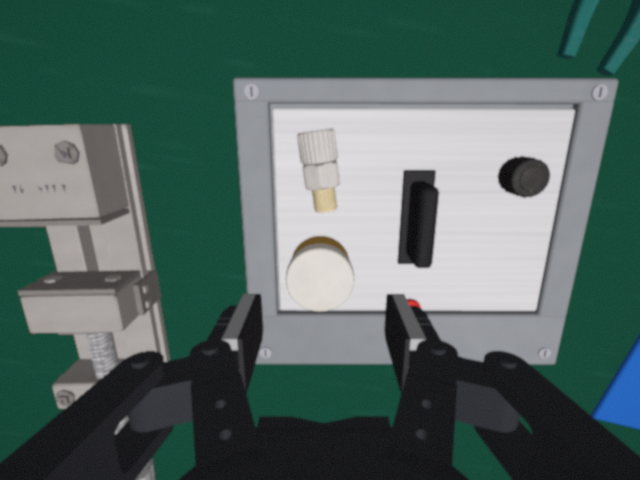

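Call:
move_arm:
  motion:
    - {"fingers": 0.62, "x": 0, "y": 0, "z": 2.5, "wx": 0, "wy": 0, "wz": 0}
    - {"fingers": 0.62, "x": 0, "y": 0, "z": 4.5, "wx": 0, "wy": 0, "wz": 0}
    - {"fingers": 0.62, "x": 0, "y": 0, "z": 5.7, "wx": 0, "wy": 0, "wz": 0}
    - {"fingers": 0.62, "x": 0, "y": 0, "z": 5.7, "wx": 0, "wy": 0, "wz": 0}
    - {"fingers": 0.3, "x": 0, "y": 0, "z": 5.7, "wx": 0, "wy": 0, "wz": 0}
    - {"fingers": 0.3, "x": 0, "y": 0, "z": 5.7, "wx": 0, "wy": 0, "wz": 0}
    - {"fingers": 0.2, "x": 0, "y": 0, "z": 5.7, "wx": 0, "wy": 0, "wz": 0}
    - {"fingers": 0.2, "x": 0, "y": 0, "z": 5.7, "wx": 0, "wy": 0, "wz": 0}
    - {"fingers": 0.2, "x": 0, "y": 0, "z": 5.7, "wx": 0, "wy": 0, "wz": 0}
  grip_force: 30

```text
t: 6.55
ee_pos: [0.5128, 0.1119, 0.0188]
orientation: [[0.155, -0.988, 0.002], [-0.988, -0.155, 0.0], [0.0, -0.002, -1.0]]
force: [-0.8, -0.7, 6.7]
width: 0.417
```

Call:
move_arm:
  motion:
    - {"fingers": 0.2, "x": 0, "y": 0, "z": -2, "wx": 0, "wy": 0, "wz": 0}
    - {"fingers": 0.2, "x": 0, "y": 0, "z": -5, "wx": 0, "wy": 0, "wz": 0}
    - {"fingers": 0.2, "x": 0, "y": 0, "z": -8.2, "wx": 0, "wy": 0, "wz": 0}
    - {"fingers": 0.2, "x": 25, "y": 11.4, "z": -8.2, "wx": 0, "wy": 0, "wz": 0}
    - {"fingers": 0.2, "x": 25, "y": 11.4, "z": -8.2, "wx": 0, "wy": 0, "wz": 0}
    - {"fingers": 0.2, "x": 25, "y": 11.4, "z": -8.2, "wx": 0, "wy": 0, "wz": 0}
    - {"fingers": 0.2, "x": 25, "y": 11.4, "z": -8.2, "wx": 0, "wy": 0, "wz": 0}
    - {"fingers": 0.2, "x": 25, "y": 11.4, "z": -8.2, "wx": 0, "wy": 0, "wz": 0}
    - {"fingers": 0.2, "x": 25, "y": 11.4, "z": -8.2, "wx": 0, "wy": 0, "wz": 0}
    - {"fingers": 0.2, "x": 25, "y": 11.4, "z": -8.2, "wx": 0, "wy": 0, "wz": 0}
    - {"fingers": 0.2, "x": 25, "y": 11.4, "z": -8.2, "wx": 0, "wy": 0, "wz": 0}
    - {"fingers": 0.2, "x": 25, "y": 11.4, "z": -8.2, "wx": 0, "wy": 0, "wz": 0}

```text
t: 7.75
ee_pos: [0.4387, -0.1517, 0.0999]
orientation: [[0.157, -0.988, 0.001], [-0.988, -0.157, 0.0], [-0.0, -0.001, -1.0]]
force: [-0.2, -0.4, 0.1]
width: 0.413
```

Call:
move_arm:
  motion:
    - {"fingers": 0.2, "x": 0, "y": 0, "z": 4, "wx": 0, "wy": 0, "wz": 0}
    - {"fingers": 0.2, "x": 0, "y": 0, "z": 7.5, "wx": 0, "wy": 0, "wz": 0}
    - {"fingers": 0.2, "x": 0, "y": 0, "z": 8.5, "wx": 0, "wy": 0, "wz": 0}
    - {"fingers": 0.2, "x": 0, "y": 0, "z": 8.9, "wx": 0, "wy": 0, "wz": 0}
    - {"fingers": 0.2, "x": 0, "y": 0, "z": 9.2, "wx": 0, "wy": 0, "wz": 0}
    - {"fingers": 0.2, "x": 0, "y": 0, "z": 9.2, "wx": 0, "wy": 0, "wz": 0}

```text
t: 8.35
ee_pos: [0.439, -0.1529, 0.0085]
orientation: [[0.156, -0.988, 0.002], [-0.988, -0.156, -0.0], [0.001, -0.002, -1.0]]
force: [-0.0, 0.0, -0.1]
width: 0.416
```

Run:
```python
from h import *
st(); p=capture('top'); rect(p,'flux_pot',.01,.08)
```

```text
t 8.35 p [ 0.439  -0.1529  0.0085] F [-0.0337  0.0317 -0.0567] w 0.4163423563452958
[[ 0.1556 -0.9878  0.0016]
 [-0.9878 -0.1556 -0.0005]
 [ 0.0007 -0.0015 -1.    ]] q [ 0.493   0.5203 -0.3519  2.184   0.3721  0.4913 -1.5611]
flux_pot none
```

Call:
move_arm:
  motion:
    - {"fingers": 0.2, "x": 0, "y": 0, "z": 0.1, "wx": 0, "wy": 0, "wz": 0}
    - {"fingers": 0.2, "x": 0, "y": 0, "z": 0.15, "wx": 0, "wy": 0, "wz": 0}

```text
t: 8.65
ee_pos: [0.4385, -0.1532, 0.0067]
orientation: [[0.155, -0.988, 0.001], [-0.988, -0.155, -0.001], [0.001, -0.001, -1.0]]
force: [-1.6, 0.6, 11.7]
width: 0.414
```

Call:
move_arm:
  motion:
    - {"fingers": 0.45, "x": 0, "y": 0, "z": 0, "wx": 0, "wy": 0, "wz": 0}
    - {"fingers": 0.6, "x": 0, "y": 0, "z": 0, "wx": 0, "wy": 0, "wz": 0}
    - {"fingers": 0.6, "x": 0, "y": 0, "z": 0, "wx": 0, "wy": 0, "wz": 0}
    - {"fingers": 0.6, "x": 0, "y": 0, "z": -2, "wx": 0, "wy": 0, "wz": 0}
    - {"fingers": 0.6, "x": 0, "y": 0, "z": -6, "wx": 0, "wy": 0, "wz": 0}
    - {"fingers": 0.6, "x": 0, "y": 0, "z": -9, "wx": 0, "wy": 0, "wz": 0}
    - {"fingers": 0.45, "x": -12.5, "y": -8.7, "z": -9, "wx": 0, "wy": 0, "wz": -0.07}
    - {"fingers": 0.45, "x": -12.5, "y": -8.7, "z": -9, "wx": 0, "wy": 0, "wz": -0.07}
    - {"fingers": 0.45, "x": -12.5, "y": -8.7, "z": -9, "wx": 0, "wy": 0, "wz": -0.07}
    - {"fingers": 0.45, "x": -12.5, "y": -8.7, "z": -9, "wx": 0, "wy": 0, "wz": -0.07}

```text
t: 9.65
ee_pos: [0.5076, -0.0081, 0.0971]
orientation: [[0.233, -0.972, 0.004], [-0.972, -0.233, 0.004], [-0.003, -0.005, -1.0]]
force: [-0.4, 0.7, 0.5]
width: 0.449
```

Run:
```python
from h import *
p=capture('top'); rect(p,'flux_pot',.01,.08);st()
chain((.5685,.121,.08,-73.1),(.5685,.121,.018,-73.1),(.5685,.121,.1,-73.1),(.4916,-.159,.1,-73.1))
```

```text
flux_pot 0.7 273 rect c,size,ang [ 438.  -153.9] [32.5 31.4] 43.8 mean [ 0.4379 -0.1536  0.0326] zmax 0.0356002543200661
t 9.75 p [ 0.5048 -0.0143  0.096 ] F [-1.1366 -0.2169 -1.1406] w 0.45335397344877115
[[ 0.2272 -0.9738 -0.0001]
 [-0.9738 -0.2272  0.0005]
 [-0.0005 -0.     -1.    ]] q [ 0.3066  0.4273 -0.4885  2.0476  0.294   0.7334 -1.7067]
to (0.5685, 0.121, 0.08, -73.1) d cm [-11.73  -9.28   1.61] rv [-0.     0.001 -0.066]
to (0.5685, 0.121, 0.018, -73.1) d cm [0.  0.  6.2] rv [0. 0. 0.]
to (0.5685, 0.121, 0.1, -73.1) d cm [ 0.   0.  -8.2] rv [0. 0. 0.]
to (0.4916, -0.159, 0.1, -73.1) d cm [24.56 15.5   0.  ] rv [0. 0. 0.]
```

Call:
move_arm:
  motion:
    - {"fingers": 0.45, "x": -11.7, "y": -9.3, "z": 1.6, "wx": 0, "wy": 0, "wz": -0.066}
    - {"fingers": 0.45, "x": -11.7, "y": -9.3, "z": 1.6, "wx": 0, "wy": 0, "wz": -0.066}
    - {"fingers": 0.45, "x": -11.7, "y": -9.3, "z": 1.6, "wx": 0, "wy": 0, "wz": -0.066}
    - {"fingers": 0.45, "x": -11.7, "y": -9.3, "z": 1.6, "wx": 0, "wy": 0, "wz": -0.066}
    - {"fingers": 0.45, "x": -11.7, "y": -9.3, "z": 1.6, "wx": 0, "wy": 0, "wz": -0.066}
    - {"fingers": 0.45, "x": -11.7, "y": -9.3, "z": 1.6, "wx": 0, "wy": 0, "wz": -0.066}

```text
t: 10.35
ee_pos: [0.5683, 0.1157, 0.0796]
orientation: [[0.285, -0.959, -0.001], [-0.959, -0.285, -0.002], [0.002, 0.002, -1.0]]
force: [0.6, -0.6, 0.3]
width: 0.449
```

Run:
```python
from h import *
p=capture('wrist');st();rect(p,'adapter',.022,.06);rect(p,'dust_cap',.022,.06)
chain((.5685,.121,.018,-73.1))
```

```text
t 10.4 p [0.5685 0.1156 0.0798] F [-0.8599 -0.2861  0.2315] w 0.4504469389964429
[[ 0.2844 -0.9587 -0.0011]
 [-0.9587 -0.2844 -0.0021]
 [ 0.0017  0.0017 -1.    ]] q [ 0.0619  0.5562 -0.485   1.8811  0.3554  0.7918 -1.897 ]
adapter 0.71 2134 rect c,size,ang [565.9 121.5] [42.4 20. ] 16.2 mean [0.5702 0.1226 0.0336] zmax 0.03742965849026275
dust_cap 0.73 1197 rect c,size,ang [580.1  14.5] [19.8 20.8] 49.9 mean [0.581  0.0165 0.032 ] zmax 0.035293653982161596
to (0.5685, 0.121, 0.018, -73.1) d cm [-0.46 -0.11  6.21] rv [ 0.001 -0.001 -0.006]
```

Call:
move_arm:
  motion:
    - {"fingers": 0.45, "x": -0.5, "y": -0.1, "z": 1.5, "wx": 0, "wy": 0, "wz": 0}
    - {"fingers": 0.45, "x": -0.5, "y": -0.1, "z": 1.5, "wx": 0, "wy": 0, "wz": 0}
    - {"fingers": 0.45, "x": -0.5, "y": -0.1, "z": 1.5, "wx": 0, "wy": 0, "wz": 0}

```text
t: 10.8
ee_pos: [0.5678, 0.1239, 0.0643]
orientation: [[0.288, -0.958, -0.002], [-0.958, -0.288, -0.0], [-0.0, 0.002, -1.0]]
force: [-1.5, 0.4, 0.4]
width: 0.451
```

Call:
move_arm:
  motion:
    - {"fingers": 0.45, "x": 0.15, "y": 0, "z": 2.5, "wx": 0, "wy": 0, "wz": 0}
    - {"fingers": 0.45, "x": 0.15, "y": 0, "z": 4, "wx": 0, "wy": 0, "wz": 0}
    - {"fingers": 0.45, "x": 0.15, "y": 0, "z": 4.6, "wx": 0, "wy": 0, "wz": 0}
    - {"fingers": 0.45, "x": 0.15, "y": 0, "z": 4.6, "wx": 0, "wy": 0, "wz": 0}
    - {"fingers": 0.2, "x": 0.15, "y": 0, "z": 4.6, "wx": 0, "wy": 0, "wz": 0}
    - {"fingers": 0.1, "x": 0.15, "y": 0, "z": 4.6, "wx": 0, "wy": 0, "wz": 0}
    - {"fingers": 0.1, "x": 0.15, "y": 0, "z": 4.6, "wx": 0, "wy": 0, "wz": 0}
    - {"fingers": 0.1, "x": 0.15, "y": 0, "z": 4.6, "wx": 0, "wy": 0, "wz": 0}
    - {"fingers": 0.1, "x": 0.15, "y": 0, "z": 4.6, "wx": 0, "wy": 0, "wz": 0}
  grip_force: 30

```text
t: 11.7
ee_pos: [0.5695, 0.1227, 0.0199]
orientation: [[0.288, -0.958, 0.001], [-0.958, -0.288, 0.0], [0.0, -0.001, -1.0]]
force: [-0.8, 0.8, 5.7]
width: 0.201
```

Call:
move_arm:
  motion:
    - {"fingers": 0.1, "x": 0, "y": 0, "z": -2, "wx": 0, "wy": 0, "wz": 0}
    - {"fingers": 0.1, "x": 0, "y": 0, "z": -5, "wx": 0, "wy": 0, "wz": 0}
    - {"fingers": 0.1, "x": 0, "y": 0, "z": -8, "wx": 0, "wy": 0, "wz": 0}
    - {"fingers": 0.1, "x": 24.7, "y": 15.6, "z": -8, "wx": 0, "wy": 0, "wz": 0}
    - {"fingers": 0.1, "x": 24.7, "y": 15.6, "z": -8, "wx": 0, "wy": 0, "wz": 0}
    - {"fingers": 0.1, "x": 24.7, "y": 15.6, "z": -8, "wx": 0, "wy": 0, "wz": 0}
    - {"fingers": 0.1, "x": 24.7, "y": 15.6, "z": -8, "wx": 0, "wy": 0, "wz": 0}
    - {"fingers": 0.1, "x": 24.7, "y": 15.6, "z": -8, "wx": 0, "wy": 0, "wz": 0}
    - {"fingers": 0.1, "x": 24.7, "y": 15.6, "z": -8, "wx": 0, "wy": 0, "wz": 0}
    - {"fingers": 0.1, "x": 24.7, "y": 15.6, "z": -8, "wx": 0, "wy": 0, "wz": 0}
    - {"fingers": 0.1, "x": 24.7, "y": 15.6, "z": -8, "wx": 0, "wy": 0, "wz": 0}
    - {"fingers": 0.1, "x": 24.7, "y": 15.6, "z": -8, "wx": 0, "wy": 0, "wz": 0}

```text
t: 12.9
ee_pos: [0.491, -0.1576, 0.0992]
orientation: [[0.289, -0.957, 0.0], [-0.957, -0.289, 0.001], [-0.001, -0.001, -1.0]]
force: [0.2, 0.5, -0.4]
width: 0.203
```

Call:
move_arm:
  motion:
    - {"fingers": 0.1, "x": 0, "y": 0, "z": 4, "wx": 0, "wy": 0, "wz": 0}
    - {"fingers": 0.1, "x": 0, "y": 0, "z": 7.5, "wx": 0, "wy": 0, "wz": 0}
    - {"fingers": 0.1, "x": 0, "y": 0, "z": 8.5, "wx": 0, "wy": 0, "wz": 0}
    - {"fingers": 0.1, "x": 0, "y": 0, "z": 8.9, "wx": 0, "wy": 0, "wz": 0}
    - {"fingers": 0.1, "x": 0, "y": 0, "z": 9, "wx": 0, "wy": 0, "wz": 0}
    - {"fingers": 0.1, "x": 0, "y": 0, "z": 9, "wx": 0, "wy": 0, "wz": 0}

```text
t: 13.5
ee_pos: [0.4918, -0.1587, 0.0103]
orientation: [[0.288, -0.958, 0.002], [-0.958, -0.288, -0.0], [0.001, -0.002, -1.0]]
force: [0.0, 0.1, -0.5]
width: 0.2
```

Call:
move_arm:
  motion:
    - {"fingers": 0.1, "x": 0, "y": 0, "z": 0.15, "wx": 0, "wy": 0, "wz": 0}
    - {"fingers": 0.1, "x": 0, "y": 0, "z": 0.22, "wx": 0, "wy": 0, "wz": 0}

```text
t: 13.7
ee_pos: [0.4913, -0.1592, 0.0078]
orientation: [[0.287, -0.958, 0.002], [-0.958, -0.287, -0.001], [0.001, -0.001, -1.0]]
force: [-4.4, 1.6, 15.2]
width: 0.202
```

Adapter down on the mat. Release, rise, and go to the cap.

Call:
move_arm:
  motion:
    - {"fingers": 0.3, "x": 0, "y": 0, "z": 0, "wx": 0, "wy": 0, "wz": 0}
    - {"fingers": 0.42, "x": 0, "y": 0, "z": 0, "wx": 0, "wy": 0, "wz": 0}
    - {"fingers": 0.42, "x": 0, "y": 0, "z": 0, "wx": 0, "wy": 0, "wz": 0}
    - {"fingers": 0.42, "x": 0, "y": 0, "z": -2, "wx": 0, "wy": 0, "wz": 0}
    - {"fingers": 0.42, "x": 0, "y": 0, "z": -6, "wx": 0, "wy": 0, "wz": 0}
    - {"fingers": 0.42, "x": 0, "y": 0, "z": -8.5, "wx": 0, "wy": 0, "wz": 0}
    - {"fingers": 0.5, "x": -14, "y": -13.4, "z": -8.5, "wx": 0, "wy": 0, "wz": 0.14}
    - {"fingers": 0.5, "x": -14, "y": -13.4, "z": -8.5, "wx": 0, "wy": 0, "wz": 0.14}
    - {"fingers": 0.5, "x": -14, "y": -13.4, "z": -8.5, "wx": 0, "wy": 0, "wz": 0.14}
    - {"fingers": 0.5, "x": -14, "y": -13.4, "z": -8.5, "wx": 0, "wy": 0, "wz": 0.14}
    - {"fingers": 0.5, "x": -14, "y": -13.4, "z": -8.5, "wx": 0, "wy": 0, "wz": 0.14}
    - {"fingers": 0.5, "x": -14, "y": -13.4, "z": -8.5, "wx": 0, "wy": 0, "wz": 0.14}

```text
t: 14.9
ee_pos: [0.5787, 0.0151, 0.0917]
orientation: [[0.154, -0.988, -0.0], [-0.988, -0.154, 0.0], [-0.0, 0.0, -1.0]]
force: [0.3, -0.4, -0.6]
width: 0.5
```

Run:
```python
from h import *
p=capture('wrist');rect(p,'dust_cap',.022,.06)
p=capture('top');rect(p,'adapter',.01,.06);st()
chain((.58,.014,.018,-81.2))
```

```text
dust_cap 0.57 988 rect c,size,ang [580.2  14. ] [19.9 20.1] 61.6 mean [0.5814 0.014  0.0329] zmax 0.03535726741365947
adapter 0.54 199 rect c,size,ang [ 487.9 -160.9] [41.3 19.3] 16.5 mean [ 0.4897 -0.16    0.0214] zmax 0.02566251571632787
t 15.1 p [0.5781 0.0117 0.0917] F [ 0.1226  0.6723 -0.5738] w 0.49946375415882005
[[ 0.1487 -0.9889 -0.0008]
 [-0.9889 -0.1487 -0.0011]
 [ 0.0009  0.001  -1.    ]] q [ 0.2209  0.5297 -0.4543  1.8816  0.315   0.8019 -1.8226]
to (0.58, 0.014, 0.018, -81.2) d cm [-0.21 -0.23  7.37] rv [ 0.001 -0.001 -0.004]
```

Call:
move_arm:
  motion:
    - {"fingers": 0.44, "x": -0.2, "y": -0.2, "z": 2.5, "wx": 0, "wy": 0, "wz": 0}
    - {"fingers": 0.44, "x": -0.2, "y": -0.2, "z": 4.5, "wx": 0, "wy": 0, "wz": 0}
    - {"fingers": 0.44, "x": -0.2, "y": -0.2, "z": 6.5, "wx": 0, "wy": 0, "wz": 0}
    - {"fingers": 0.44, "x": -0.2, "y": -0.2, "z": 7.3, "wx": 0, "wy": 0, "wz": 0}
    - {"fingers": 0.44, "x": -0.2, "y": -0.2, "z": 7.3, "wx": 0, "wy": 0, "wz": 0}
    - {"fingers": 0.2, "x": -0.2, "y": -0.2, "z": 7.3, "wx": 0, "wy": 0, "wz": 0}
    - {"fingers": 0.1, "x": -0.2, "y": -0.2, "z": 7.3, "wx": 0, "wy": 0, "wz": 0}
    - {"fingers": 0.1, "x": -0.2, "y": -0.2, "z": 7.3, "wx": 0, "wy": 0, "wz": 0}
    - {"fingers": 0.1, "x": -0.2, "y": -0.2, "z": 7.3, "wx": 0, "wy": 0, "wz": 0}
    - {"fingers": 0.1, "x": -0.2, "y": -0.2, "z": 7.3, "wx": 0, "wy": 0, "wz": 0}
  grip_force: 25

```text
t: 16.1
ee_pos: [0.581, 0.0159, 0.0198]
orientation: [[0.151, -0.989, 0.001], [-0.989, -0.151, -0.0], [0.0, -0.001, -1.0]]
force: [-0.8, 0.5, 6.9]
width: 0.23
```

Call:
move_arm:
  motion:
    - {"fingers": 0.1, "x": 0, "y": 0, "z": -2, "wx": 0, "wy": 0, "wz": 0}
    - {"fingers": 0.1, "x": 0, "y": 0, "z": -5, "wx": 0, "wy": 0, "wz": 0}
    - {"fingers": 0.1, "x": 0, "y": 0, "z": -7, "wx": 0, "wy": 0, "wz": 0}
    - {"fingers": 0.1, "x": 17.4, "y": 6.2, "z": -7, "wx": 0, "wy": 0, "wz": 0}
    - {"fingers": 0.1, "x": 17.4, "y": 6.2, "z": -7, "wx": 0, "wy": 0, "wz": 0}
    - {"fingers": 0.1, "x": 17.4, "y": 6.2, "z": -7, "wx": 0, "wy": 0, "wz": 0}
    - {"fingers": 0.1, "x": 17.4, "y": 6.2, "z": -7, "wx": 0, "wy": 0, "wz": 0}
    - {"fingers": 0.1, "x": 17.4, "y": 6.2, "z": -7, "wx": 0, "wy": 0, "wz": 0}
    - {"fingers": 0.1, "x": 17.4, "y": 6.2, "z": -7, "wx": 0, "wy": 0, "wz": 0}
    - {"fingers": 0.1, "x": 17.4, "y": 6.2, "z": -7, "wx": 0, "wy": 0, "wz": 0}

```text
t: 17.1
ee_pos: [0.5458, -0.1637, 0.089]
orientation: [[0.153, -0.988, 0.0], [-0.988, -0.153, 0.001], [-0.001, -0.001, -1.0]]
force: [-0.0, -0.3, 0.8]
width: 0.229
```

Call:
move_arm:
  motion:
    - {"fingers": 0.1, "x": 0, "y": 0, "z": 4, "wx": 0, "wy": 0, "wz": 0}
    - {"fingers": 0.1, "x": 0, "y": 0, "z": 7, "wx": 0, "wy": 0, "wz": 0}
    - {"fingers": 0.1, "x": 0, "y": 0, "z": 7.8, "wx": 0, "wy": 0, "wz": 0}
    - {"fingers": 0.1, "x": 0, "y": 0, "z": 8.1, "wx": 0, "wy": 0, "wz": 0}
    - {"fingers": 0.1, "x": 0, "y": 0, "z": 8.1, "wx": 0, "wy": 0, "wz": 0}
    - {"fingers": 0.1, "x": 0, "y": 0, "z": 8.15, "wx": 0, "wy": 0, "wz": 0}

```text
t: 17.7
ee_pos: [0.5466, -0.1644, 0.0085]
orientation: [[0.153, -0.988, 0.002], [-0.988, -0.153, 0.0], [0.0, -0.002, -1.0]]
force: [-0.6, -0.2, -0.4]
width: 0.228
```

Call:
move_arm:
  motion:
    - {"fingers": 0.1, "x": 0, "y": 0, "z": 0.08, "wx": 0, "wy": 0, "wz": 0}
    - {"fingers": 0.3, "x": 0, "y": 0, "z": 0.08, "wx": 0, "wy": 0, "wz": 0}
    - {"fingers": 0.44, "x": 0, "y": 0, "z": 0.08, "wx": 0, "wy": 0, "wz": 0}
    - {"fingers": 0.44, "x": 0, "y": 0, "z": 0, "wx": 0, "wy": 0, "wz": 0}
    - {"fingers": 0.44, "x": 0, "y": 0, "z": -4, "wx": 0, "wy": 0, "wz": 0}
    - {"fingers": 0.44, "x": 0, "y": 0, "z": -8, "wx": 0, "wy": 0, "wz": 0}
    - {"fingers": 0.4, "x": -20, "y": 4.6, "z": -8.5, "wx": 0, "wy": 0, "wz": 0}
    - {"fingers": 0.4, "x": -20, "y": 4.6, "z": -8.5, "wx": 0, "wy": 0, "wz": 0}
    - {"fingers": 0.4, "x": -20, "y": 4.6, "z": -8.5, "wx": 0, "wy": 0, "wz": 0}
    - {"fingers": 0.4, "x": -20, "y": 4.6, "z": -8.5, "wx": 0, "wy": 0, "wz": 0}
    - {"fingers": 0.4, "x": -20, "y": 4.6, "z": -8.5, "wx": 0, "wy": 0, "wz": 0}
    - {"fingers": 0.4, "x": -20, "y": 4.6, "z": -8.5, "wx": 0, "wy": 0, "wz": 0}

```text
t: 18.9
ee_pos: [0.4694, 0.0267, 0.0927]
orientation: [[0.155, -0.988, 0.0], [-0.988, -0.155, -0.0], [0.0, -0.0, -1.0]]
force: [0.7, -0.6, 0.4]
width: 0.399
```

Run:
```python
from h import *
st()
p=capture('top');save(p,'t3')
for l in ['flux_pot','adapter','dust_cap']: rect(p,l,.01,.06)
p=capture('wrist');save(p,'w3');rect(p,'tab_grip',.03,.06)
r=spot_point(p,'tab_grip'); print([(w(p,x['xyz']),round(x['confidence'],2)) for x in r[:2]])
P=cloud(p);c=p['pixels'].astype(int);m=(c[...,0]>110)&(c[...,1]<70)&(c[...,2]<70)&(P[...,2]>.03)&(P[...,2]<.06)
if m.sum()>20:
    print(m.sum(),cv2.minAreaRect((P[m][:,:2]*1000).astype(np.float32)))
go(.468,.050,.026,-81.2)
```

```text
t 18.9 p [0.4694 0.0267 0.0927] F [ 0.6813 -0.5715  0.4103] w 0.3993339019232074
[[ 0.1549 -0.9879  0.0004]
 [-0.9879 -0.1549 -0.    ]
 [ 0.0001 -0.0004 -1.    ]] q [ 0.2392  0.3872 -0.5083  2.1265  0.2918  0.6936 -1.8792]
flux_pot 0.58 304 rect c,size,ang [ 438.1 -154.8] [33.7 35.3] 43.5 mean [ 0.4377 -0.1542  0.0325] zmax 0.03541621357263424
adapter 0.73 195 rect c,size,ang [ 487.9 -161. ] [41.3 19.3] 16.3 mean [ 0.49   -0.16    0.0215] zmax 0.026115330711482716
dust_cap 0.44 79 rect c,size,ang [ 545.  -165.4] [17.3 17.4] 42.4 mean [ 0.5452 -0.1652  0.0214] zmax 0.02459920786759734
tab_grip 0.62 619 rect c,size,ang [468.3  50.7] [23.1  8.2] 8.2 mean [0.47   0.0504 0.0413] zmax 0.04438337588832459
[(array([0.4684, 0.0475, 0.0321]), 0.69)]
596 ((467.8507385253906, 50.24012756347656), (24.14982032775879, 7.392285346984863), 8.198330879211426)
to (0.468, 0.05, 0.026, -81.2) d cm [-2.59 -0.19  6.62] rv [ 0.    -0.    -0.004]
```

View pics/w3.png

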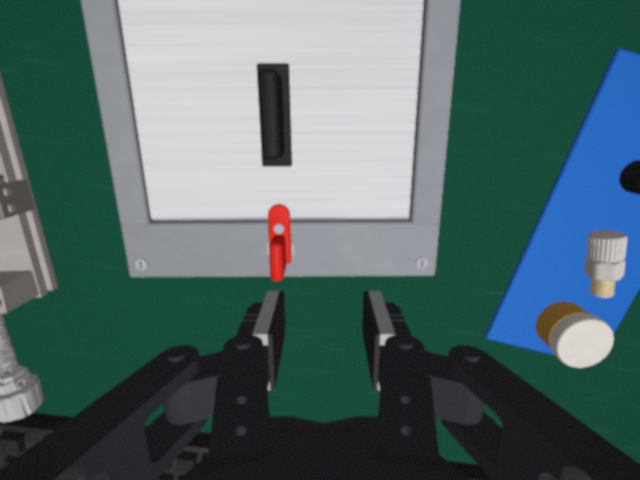

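Call:
move_arm:
  motion:
    - {"fingers": 0.4, "x": -2.2, "y": -0.2, "z": 1.5, "wx": 0, "wy": 0, "wz": 0}
    - {"fingers": 0.4, "x": -2.2, "y": -0.2, "z": 3, "wx": 0, "wy": 0, "wz": 0}
    - {"fingers": 0.4, "x": -2.2, "y": -0.2, "z": 3, "wx": 0, "wy": 0, "wz": 0}
    - {"fingers": 0.4, "x": -2.2, "y": -0.2, "z": 3, "wx": 0, "wy": 0, "wz": 0}

```text
t: 19.65
ee_pos: [0.4682, 0.0468, 0.0624]
orientation: [[0.15, -0.989, -0.001], [-0.989, -0.15, -0.0], [0.0, 0.001, -1.0]]
force: [-0.3, 0.3, 0.4]
width: 0.406
```

Call:
move_arm:
  motion:
    - {"fingers": 0.4, "x": -0.35, "y": 0, "z": 2, "wx": 0, "wy": 0, "wz": 0}
    - {"fingers": 0.4, "x": -0.35, "y": 0, "z": 3.5, "wx": 0, "wy": 0, "wz": 0}
    - {"fingers": 0.4, "x": -0.35, "y": 0, "z": 3.5, "wx": 0, "wy": 0, "wz": 0}
    - {"fingers": 0.1, "x": -0.35, "y": 0, "z": 3.5, "wx": 0, "wy": 0, "wz": 0}
    - {"fingers": 0.0, "x": -0.35, "y": 0, "z": 3.5, "wx": 0, "wy": 0, "wz": 0}
    - {"fingers": 0.0, "x": -0.35, "y": 0, "z": 3.5, "wx": 0, "wy": 0, "wz": 0}
    - {"fingers": 0.0, "x": -0.35, "y": 0, "z": 3.5, "wx": 0, "wy": 0, "wz": 0}
    - {"fingers": 0.0, "x": -0.35, "y": 0, "z": 3.5, "wx": 0, "wy": 0, "wz": 0}
  grip_force: 20

```text
t: 20.45
ee_pos: [0.4685, 0.0511, 0.0284]
orientation: [[0.151, -0.989, 0.002], [-0.989, -0.151, 0.0], [0.0, -0.002, -1.0]]
force: [-0.7, 0.4, 6.6]
width: 0.085
```

Call:
move_arm:
  motion:
    - {"fingers": 0, "x": 0, "y": 0, "z": 0, "wx": 0, "wy": 0, "wz": -0.13}
    - {"fingers": 0, "x": 0, "y": 0, "z": 0, "wx": 0, "wy": 0, "wz": -0.26}
    - {"fingers": 0, "x": 0, "y": 0, "z": 0, "wx": 0, "wy": 0, "wz": -0.39}
    - {"fingers": 0, "x": 0, "y": 0, "z": 0, "wx": 0, "wy": 0, "wz": -0.52}
    - {"fingers": 0, "x": 0, "y": 0, "z": 0, "wx": 0, "wy": 0, "wz": -0.65}
    - {"fingers": 0, "x": 0, "y": 0, "z": 0, "wx": 0, "wy": 0, "wz": -0.78}
    - {"fingers": 0, "x": 0, "y": 0, "z": 0, "wx": 0, "wy": 0, "wz": -0.91}
    - {"fingers": 0, "x": 0, "y": 0, "z": 0, "wx": 0, "wy": 0, "wz": -1.04}
    - {"fingers": 0, "x": 0, "y": 0, "z": 0, "wx": 0, "wy": 0, "wz": -1.17}
    - {"fingers": 0, "x": 0, "y": 0, "z": 0, "wx": 0, "wy": 0, "wz": -1.3}
    - {"fingers": 0, "x": 0, "y": 0, "z": 0, "wx": 0, "wy": 0, "wz": -1.42}
    - {"fingers": 0, "x": 0, "y": 0, "z": 0, "wx": 0, "wy": 0, "wz": -1.42}

```text
t: 21.65
ee_pos: [0.4685, 0.0511, 0.0284]
orientation: [[1.0, 0.004, 0.002], [0.004, -1.0, 0.0], [0.002, -0.0, -1.0]]
force: [-1.8, -0.4, 9.2]
width: 0.085
```

Call:
move_arm:
  motion:
    - {"fingers": 0.3, "x": 0, "y": 0, "z": 0, "wx": 0, "wy": 0, "wz": 0}
    - {"fingers": 0.3, "x": 0, "y": 0, "z": 0, "wx": 0, "wy": 0, "wz": 0}
    - {"fingers": 0.3, "x": 0, "y": 0, "z": -3, "wx": 0, "wy": 0, "wz": 0}
    - {"fingers": 0.3, "x": 0, "y": 0, "z": -7, "wx": 0, "wy": 0, "wz": 0}
    - {"fingers": 0.4, "x": 7.8, "y": -1.1, "z": -8, "wx": 0, "wy": 0, "wz": 1.42}
    - {"fingers": 0.4, "x": 7.8, "y": -1.1, "z": -8, "wx": 0, "wy": 0, "wz": 1.42}
    - {"fingers": 0.4, "x": 7.8, "y": -1.1, "z": -8, "wx": 0, "wy": 0, "wz": 1.42}
    - {"fingers": 0.4, "x": 7.8, "y": -1.1, "z": -8, "wx": 0, "wy": 0, "wz": 1.42}
    - {"fingers": 0.4, "x": 7.8, "y": -1.1, "z": -8, "wx": 0, "wy": 0, "wz": 1.42}
    - {"fingers": 0.4, "x": 7.8, "y": -1.1, "z": -8, "wx": 0, "wy": 0, "wz": 1.42}
    - {"fingers": 0.4, "x": 7.8, "y": -1.1, "z": -8, "wx": 0, "wy": 0, "wz": 1.42}
    - {"fingers": 0.4, "x": 7.8, "y": -1.1, "z": -8, "wx": 0, "wy": 0, "wz": 1.42}

```text
t: 22.85
ee_pos: [0.5457, 0.0617, 0.1074]
orientation: [[0.357, -0.934, -0.0], [-0.934, -0.357, -0.0], [0.0, 0.0, -1.0]]
force: [-0.7, -0.4, -0.2]
width: 0.399
```

Run:
```python
from h import *
st();go(.547,.0625,.06,-81.2)
```

```text
t 22.85 p [0.5457 0.0617 0.1074] F [-0.7485 -0.3664 -0.1843] w 0.39861708649804345
[[ 0.3572 -0.934  -0.0001]
 [-0.934  -0.3572 -0.0003]
 [ 0.0003  0.0002 -1.    ]] q [ 0.234   0.4915 -0.5844  1.9348  0.3642  0.8209 -1.7537]
to (0.547, 0.0625, 0.06, -81.2) d cm [-0.03 -0.15  4.74] rv [ 0.    -0.     0.212]
```

Call:
move_arm:
  motion:
    - {"fingers": 0.4, "x": 0, "y": -0.1, "z": 2, "wx": 0, "wy": 0, "wz": 0.12}
    - {"fingers": 0.4, "x": 0, "y": -0.1, "z": 4, "wx": 0, "wy": 0, "wz": 0.21}
    - {"fingers": 0.4, "x": 0, "y": -0.1, "z": 4, "wx": 0, "wy": 0, "wz": 0.21}
    - {"fingers": 0.4, "x": 0, "y": -0.1, "z": 4, "wx": 0, "wy": 0, "wz": 0.21}

```text
t: 23.25
ee_pos: [0.5465, 0.0624, 0.0675]
orientation: [[0.164, -0.987, -0.001], [-0.987, -0.164, -0.0], [0.0, 0.001, -1.0]]
force: [-0.4, -0.2, 0.1]
width: 0.399
```

Run:
```python
from h import *
st();p=capture('wrist');save(p,'w4')
P=cloud(p);c=p['pixels'].astype(int);m=(c.max(2)<60)&(P[...,2]>.03)&(P[...,2]<.048)&(abs(P[...,0]-.547)<.05)&(abs(P[...,1]-.0625)<.05)
print(m.sum(),cv2.minAreaRect((P[m][:,:2]*1000).astype(np.float32)),P[m].mean(0))
rect(p,'plate',-.01,.03)
go(.547,.0625,.02,-81.2)
```

```text
t 23.25 p [0.5465 0.0624 0.0675] F [-0.431  -0.1582  0.0631] w 0.398952853023047
[[ 0.1637 -0.9865 -0.0008]
 [-0.9865 -0.1637 -0.0003]
 [ 0.0001  0.0008 -1.    ]] q [ 0.17    0.5395 -0.5065  1.9578  0.3792  0.7388 -1.9672]
1520 ((548.1522216796875, 63.05607604980469), (41.80843734741211, 9.856006622314453), 9.10698413848877) [0.5505 0.0635 0.0417]
plate 0.58 47568 rect c,size,ang [546.5  62.9] [120.5 165.3] 8.8 mean [0.5578 0.065  0.0168] zmax 0.01898401603543852
to (0.547, 0.0625, 0.02, -81.2) d cm [-0.01  0.04  4.83] rv [-0.001  0.     0.01 ]
```

View pics/w4.png

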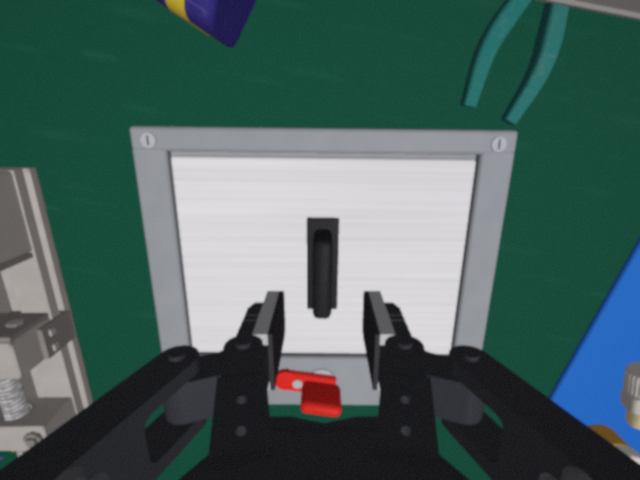

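Call:
move_arm:
  motion:
    - {"fingers": 0.4, "x": 0, "y": 0, "z": 2, "wx": 0, "wy": 0, "wz": 0.01}
    - {"fingers": 0.4, "x": 0, "y": 0, "z": 4, "wx": 0, "wy": 0, "wz": 0.01}
    - {"fingers": 0.4, "x": 0, "y": 0, "z": 4.6, "wx": 0, "wy": 0, "wz": 0.01}
    - {"fingers": 0.4, "x": 0, "y": 0, "z": 4.6, "wx": 0, "wy": 0, "wz": 0.01}
    - {"fingers": 0.1, "x": 0, "y": 0, "z": 4.6, "wx": 0, "wy": 0, "wz": 0.01}
    - {"fingers": 0.0, "x": 0, "y": 0, "z": 4.6, "wx": 0, "wy": 0, "wz": 0.01}
    - {"fingers": 0.0, "x": 0, "y": 0, "z": 4.6, "wx": 0, "wy": 0, "wz": 0.01}
    - {"fingers": 0.0, "x": 0, "y": 0, "z": 4.6, "wx": 0, "wy": 0, "wz": 0.01}
    - {"fingers": 0.0, "x": 0, "y": 0, "z": 4.6, "wx": 0, "wy": 0, "wz": 0.01}
  grip_force: 70

```text
t: 24.25
ee_pos: [0.5476, 0.0625, 0.0227]
orientation: [[0.151, -0.988, 0.002], [-0.988, -0.151, 0.0], [0.0, -0.002, -1.0]]
force: [-1.0, -0.1, 6.8]
width: 0.098
```

Call:
move_arm:
  motion:
    - {"fingers": 0, "x": 0, "y": 0, "z": -0.5, "wx": 0, "wy": 0, "wz": 0}
    - {"fingers": 0, "x": 0, "y": 0, "z": -1, "wx": 0, "wy": 0, "wz": 0}
    - {"fingers": 0, "x": 0, "y": 0, "z": -2, "wx": 0, "wy": 0, "wz": 0}
    - {"fingers": 0, "x": 0, "y": 0, "z": -4, "wx": 0, "wy": 0, "wz": 0}
    - {"fingers": 0, "x": 0, "y": 0, "z": -8, "wx": 0, "wy": 0, "wz": 0}
    - {"fingers": 0, "x": 0, "y": 0, "z": -12, "wx": 0, "wy": 0, "wz": 0}
    - {"fingers": 0, "x": 0, "y": 0, "z": -12, "wx": 0, "wy": 0, "wz": 0}

```text
t: 24.95
ee_pos: [0.5503, 0.0635, 0.1474]
orientation: [[0.151, -0.988, 0.01], [-0.988, -0.151, 0.001], [0.0, -0.01, -1.0]]
force: [1.7, 0.2, -1.8]
width: 0.098
```

Run:
```python
from h import *
s=st();print(s['torque']);p=capture('wrist')
chain((.483,-.2,.14,-45),(.483,-.345,.14,-8.1),(.483,-.345,.03,-8.1))
p=capture('top');rect(p,'tray',-.01,.03);r=spot_point(p,'tray');print(w(p,r[0]['xyz']))
```

```text
t 24.95 p [0.5503 0.0635 0.1474] F [ 1.6562  0.1628 -1.8046] w 0.09846264017228383
[[ 0.1513 -0.9884  0.0099]
 [-0.9885 -0.1512  0.0014]
 [ 0.0001 -0.01   -1.    ]] q [ 0.2188  0.43   -0.5613  1.9045  0.2945  0.8784 -1.9083]
[ 0.0694 -0.1035 -0.044 ]
to (0.483, -0.2, 0.14, -45) d cm [24.98 10.47  0.42] rv [-0.006 -0.002 -0.634]
to (0.483, -0.345, 0.14, -8.1) d cm [10.25 10.25  0.  ] rv [ 0.     0.    -0.644]
to (0.483, -0.345, 0.03, -8.1) d cm [ 0.  0. 11.] rv [0. 0. 0.]
tray 0.82 9084 rect c,size,ang [ 481.7 -344.3] [165.4 205.6] 82.0 mean [ 0.4818 -0.3432  0.0066] zmax 0.0157343812616763
[ 0.4834 -0.3433  0.0032]
```

Run:
```python
from h import *
chain((.475,-.05,.145,-70),(.4825,-.344,.145,-8.1),(.4825,-.344,.03,-8.1))
```

```text
to (0.475, -0.05, 0.145, -70) d cm [ 9.99  8.68 -0.43] rv [ 0.002 -0.    -0.197]
to (0.4825, -0.344, 0.145, -8.1) d cm [27.88  9.35  0.  ] rv [ 0.    0.   -1.08]
to (0.4825, -0.344, 0.03, -8.1) d cm [ 0.   0.  11.5] rv [0. 0. 0.]
```

Call:
move_arm:
  motion:
    - {"fingers": 0, "x": 3.4, "y": 2.9, "z": 0, "wx": 0, "wy": 0, "wz": -0.06}
    - {"fingers": 0, "x": 6.8, "y": 5.8, "z": 0, "wx": 0, "wy": 0, "wz": -0.13}
    - {"fingers": 0, "x": 10, "y": 8.7, "z": 0, "wx": 0, "wy": 0, "wz": -0.197}
    - {"fingers": 0, "x": 10, "y": 8.7, "z": 0, "wx": 0, "wy": 0, "wz": -0.197}
    - {"fingers": 0, "x": 10, "y": 8.7, "z": 0, "wx": 0, "wy": 0, "wz": -0.197}

```text
t: 25.65
ee_pos: [0.4745, -0.0508, 0.1403]
orientation: [[0.339, -0.941, -0.002], [-0.941, -0.339, 0.0], [-0.001, 0.002, -1.0]]
force: [0.6, 0.9, -1.9]
width: 0.1
```

Call:
move_arm:
  motion:
    - {"fingers": 0, "x": 3, "y": 1, "z": 0, "wx": 0, "wy": 0, "wz": -0.12}
    - {"fingers": 0, "x": 6, "y": 2, "z": 0, "wx": 0, "wy": 0, "wz": -0.24}
    - {"fingers": 0, "x": 9, "y": 3, "z": 0, "wx": 0, "wy": 0, "wz": -0.36}
    - {"fingers": 0, "x": 12, "y": 4, "z": 0, "wx": 0, "wy": 0, "wz": -0.48}
    - {"fingers": 0, "x": 15, "y": 5, "z": 0, "wx": 0, "wy": 0, "wz": -0.6}
    - {"fingers": 0, "x": 18, "y": 6, "z": 0, "wx": 0, "wy": 0, "wz": -0.72}
    - {"fingers": 0, "x": 21, "y": 7, "z": 0, "wx": 0, "wy": 0, "wz": -0.84}
    - {"fingers": 0, "x": 24, "y": 8, "z": 0, "wx": 0, "wy": 0, "wz": -0.96}
    - {"fingers": 0, "x": 27, "y": 9, "z": 0, "wx": 0, "wy": 0, "wz": -1.08}
    - {"fingers": 0, "x": 27.9, "y": 9.35, "z": 0, "wx": 0, "wy": 0, "wz": -1.08}
    - {"fingers": 0, "x": 27.9, "y": 9.35, "z": 0, "wx": 0, "wy": 0, "wz": -1.08}

```text
t: 26.75
ee_pos: [0.4837, -0.3444, 0.1404]
orientation: [[0.989, -0.145, -0.0], [-0.145, -0.989, 0.001], [-0.0, -0.001, -1.0]]
force: [-0.0, 1.0, -2.8]
width: 0.101
```

Run:
```python
from h import *
p=capture('top');save(p,'t5'); st()
m=silhouettes(p,'plate'); P=cloud(p)
for x in m[:2]:
    Q=P[x['mask']&(p['depth']>0)];print(x['confidence'],len(Q),np.median(Q,0)); Q=Q[Q[:,2]>.09]
    if len(Q)>20: print(cv2.minAreaRect((Q[:,:2]*1000).astype(np.float32)),Q[:,2].min(),Q[:,2].max())
chain((.4825,-.344,.035,-8.1))
```

```text
t 26.8 p [ 0.484  -0.3425  0.1407] F [ 0.2462  0.7066 -2.4875] w 0.09615558955237455
[[ 0.9898 -0.1424 -0.0002]
 [-0.1424 -0.9898  0.002 ]
 [-0.0004 -0.0019 -1.    ]] q [ 1.0472  0.5443 -0.7163  1.8019  0.4267  0.9573  0.0079]
0.83 4541 [ 0.4742 -0.3223  0.1342]
((483.5799560546875, -344.9844055175781), (120.79629516601562, 162.2584991455078), 81.84190368652344) 0.12756114007158517 0.23141251995931933
to (0.4825, -0.344, 0.035, -8.1) d cm [-0.13  0.29 10.59] rv [-0.002  0.     0.   ]
```

View pics/t5.png

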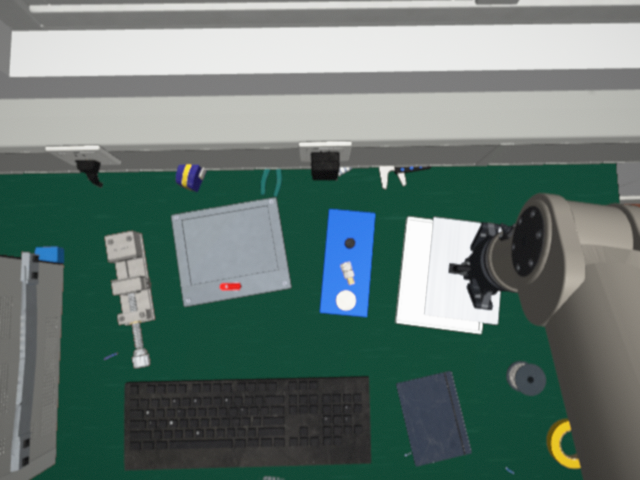

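Call:
move_arm:
  motion:
    - {"fingers": 0, "x": -0.1, "y": 0.1, "z": 3, "wx": 0, "wy": 0, "wz": 0}
    - {"fingers": 0, "x": -0.1, "y": 0.1, "z": 6, "wx": 0, "wy": 0, "wz": 0}
    - {"fingers": 0, "x": -0.1, "y": 0.1, "z": 9, "wx": 0, "wy": 0, "wz": 0}
    - {"fingers": 0, "x": -0.1, "y": 0.1, "z": 10.5, "wx": 0, "wy": 0, "wz": 0}
    - {"fingers": 0, "x": -0.1, "y": 0.1, "z": 11.2, "wx": 0, "wy": 0, "wz": 0}
    - {"fingers": 0, "x": -0.1, "y": 0.1, "z": 11.6, "wx": 0, "wy": 0, "wz": 0}
    - {"fingers": 0, "x": -0.1, "y": 0.1, "z": 11.9, "wx": 0, "wy": 0, "wz": 0}
    - {"fingers": 0, "x": -0.1, "y": 0.1, "z": 12, "wx": 0, "wy": 0, "wz": 0}
    - {"fingers": 0, "x": -0.1, "y": 0.1, "z": 12, "wx": 0, "wy": 0, "wz": 0}

```text
t: 27.75
ee_pos: [0.4826, -0.345, 0.0221]
orientation: [[0.99, -0.142, 0.001], [-0.142, -0.99, -0.001], [0.001, 0.001, -1.0]]
force: [1.3, 0.4, -2.3]
width: 0.099
```

Call:
move_arm:
  motion:
    - {"fingers": 0, "x": 0, "y": 0, "z": 0.2, "wx": 0, "wy": 0, "wz": 0}
    - {"fingers": 0, "x": 0, "y": 0, "z": 0.35, "wx": 0, "wy": 0, "wz": 0}
    - {"fingers": 0, "x": 0, "y": 0, "z": 0.43, "wx": 0, "wy": 0, "wz": 0}
    - {"fingers": 0, "x": 0, "y": 0, "z": 0.43, "wx": 0, "wy": 0, "wz": 0}

```text
t: 28.15
ee_pos: [0.4822, -0.3449, 0.0178]
orientation: [[0.99, -0.142, -0.0], [-0.142, -0.99, -0.001], [-0.0, 0.001, -1.0]]
force: [-2.6, 0.9, 4.6]
width: 0.096
```

Call:
move_arm:
  motion:
    - {"fingers": 0.3, "x": 0, "y": 0, "z": 0, "wx": 0, "wy": 0, "wz": 0}
    - {"fingers": 0.4, "x": 0, "y": 0, "z": 0, "wx": 0, "wy": 0, "wz": 0}
    - {"fingers": 0.4, "x": 0, "y": 0, "z": 0, "wx": 0, "wy": 0, "wz": 0}
    - {"fingers": 0.4, "x": 0, "y": 0, "z": -3, "wx": 0, "wy": 0, "wz": 0}
    - {"fingers": 0.4, "x": 0, "y": 0, "z": -7, "wx": 0, "wy": 0, "wz": 0}
    - {"fingers": 0.45, "x": 0, "y": 0, "z": -9, "wx": 0, "wy": 0, "wz": 0.12}
    - {"fingers": 0.45, "x": 0, "y": 0, "z": -9, "wx": 0, "wy": 0, "wz": 0.25}
    - {"fingers": 0.45, "x": 0, "y": 0, "z": -9, "wx": 0, "wy": 0, "wz": 0.38}

```text
t: 28.95
ee_pos: [0.4827, -0.3451, 0.1082]
orientation: [[0.864, -0.503, 0.002], [-0.503, -0.864, -0.001], [0.002, 0.0, -1.0]]
force: [-1.0, 0.8, -0.8]
width: 0.45
```

Run:
```python
from h import *
p=capture('wrist');st()
chain((.5463,-.1647,.09,-81.2))
```

```text
t 29.0 p [ 0.4825 -0.3448  0.1078] F [ 0.591  -0.3685  0.6549] w 0.44769571940457914
[[ 0.861  -0.5085  0.001 ]
 [-0.5085 -0.861  -0.0007]
 [ 0.0012  0.0001 -1.    ]] q [ 0.9686  0.5583 -0.6026  1.8309  0.4021  0.8753 -0.3587]
to (0.5463, -0.1647, 0.09, -81.2) d cm [ -3.67 -18.75   1.77] rv [-0.    -0.001  0.884]
```

Call:
move_arm:
  motion:
    - {"fingers": 0.45, "x": -1, "y": -4.5, "z": 0, "wx": 0, "wy": 0, "wz": 0.13}
    - {"fingers": 0.45, "x": -2, "y": -9, "z": 0, "wx": 0, "wy": 0, "wz": 0.26}
    - {"fingers": 0.45, "x": -3, "y": -13.5, "z": 0, "wx": 0, "wy": 0, "wz": 0.39}
    - {"fingers": 0.45, "x": -3.7, "y": -18.75, "z": 0, "wx": 0, "wy": 0, "wz": 0.52}
    - {"fingers": 0.45, "x": -3.7, "y": -18.75, "z": 1, "wx": 0, "wy": 0, "wz": 0.65}
    - {"fingers": 0.45, "x": -3.7, "y": -18.75, "z": 1.8, "wx": 0, "wy": 0, "wz": 0.78}
    - {"fingers": 0.45, "x": -3.7, "y": -18.75, "z": 1.8, "wx": 0, "wy": 0, "wz": 0.884}
    - {"fingers": 0.45, "x": -3.7, "y": -18.75, "z": 1.8, "wx": 0, "wy": 0, "wz": 0.884}
    - {"fingers": 0.45, "x": -3.7, "y": -18.75, "z": 1.8, "wx": 0, "wy": 0, "wz": 0.884}

```text
t: 29.9
ee_pos: [0.5437, -0.1636, 0.0891]
orientation: [[0.168, -0.986, -0.0], [-0.986, -0.168, -0.0], [0.0, 0.0, -1.0]]
force: [-0.6, -0.6, -0.7]
width: 0.452
```

Run:
```python
from h import *
p=capture('top');save(p,'t6');st()
rect(p,'plate',-.01,.02);rect(p,'plate',.02,.06);rect(p,'stage',-.0,.03)
p=capture('wrist');rect(p,'dust_cap',.012,.06)
go(.5463,-.1647,.0078,-81.2)
```

```text
t 29.95 p [ 0.5437 -0.1637  0.0892] F [-0.1301 -0.2104 -0.3074] w 0.4519102637249351
[[ 0.1675 -0.9859  0.0002]
 [-0.9859 -0.1675 -0.    ]
 [ 0.0001 -0.0002 -1.    ]] q [ 0.5095  0.5128 -0.42    1.9102  0.2892  0.7774 -1.4731]
plate 0.89 1853 rect c,size,ang [ 495.1 -396.3] [170.2  75.4] 21.0 mean [ 0.505  -0.3805  0.0117] zmax 0.014866672446005173
plate 0.89 36 rect c,size,ang [ 479.6 -359.9] [13.8  9.2] 77.0 mean [ 0.4796 -0.3606  0.0368] zmax 0.0398139420609727
stage 0.92 9645 rect c,size,ang [536.2  62.5] [178.3 206.5] 8.7 mean [0.5341 0.0607 0.0127] zmax 0.019314941643785454
dust_cap none
to (0.5463, -0.1647, 0.0078, -81.2) d cm [ 0.12 -0.25  8.14] rv [-0.     0.     0.012]
```

Call:
move_arm:
  motion:
    - {"fingers": 0.44, "x": 0.1, "y": -0.2, "z": 2.5, "wx": 0, "wy": 0, "wz": 0.012}
    - {"fingers": 0.44, "x": 0.1, "y": -0.2, "z": 4.5, "wx": 0, "wy": 0, "wz": 0.012}
    - {"fingers": 0.44, "x": 0.1, "y": -0.2, "z": 4.5, "wx": 0, "wy": 0, "wz": 0.012}
    - {"fingers": 0.44, "x": 0.1, "y": -0.2, "z": 4.5, "wx": 0, "wy": 0, "wz": 0.012}

```text
t: 30.6
ee_pos: [0.5457, -0.1643, 0.0443]
orientation: [[0.153, -0.988, -0.0], [-0.988, -0.153, 0.0], [-0.0, 0.0, -1.0]]
force: [0.1, 0.1, 1.0]
width: 0.445
```

Call:
move_arm:
  motion:
    - {"fingers": 0.44, "x": 0, "y": -0.05, "z": 2, "wx": 0, "wy": 0, "wz": 0}
    - {"fingers": 0.44, "x": 0, "y": -0.05, "z": 3.6, "wx": 0, "wy": 0, "wz": 0}
    - {"fingers": 0.44, "x": 0, "y": -0.05, "z": 3.6, "wx": 0, "wy": 0, "wz": 0}
    - {"fingers": 0.2, "x": 0, "y": -0.05, "z": 3.6, "wx": 0, "wy": 0, "wz": 0}
    - {"fingers": 0.1, "x": 0, "y": -0.05, "z": 3.6, "wx": 0, "wy": 0, "wz": 0}
    - {"fingers": 0.1, "x": 0, "y": -0.05, "z": 3.6, "wx": 0, "wy": 0, "wz": 0}
    - {"fingers": 0.1, "x": 0, "y": -0.05, "z": 3.6, "wx": 0, "wy": 0, "wz": 0}
    - {"fingers": 0.1, "x": 0, "y": -0.05, "z": 3.6, "wx": 0, "wy": 0, "wz": 0}
  grip_force: 25

```text
t: 31.4
ee_pos: [0.5467, -0.1644, 0.0087]
orientation: [[0.152, -0.988, 0.001], [-0.988, -0.152, -0.0], [0.0, -0.001, -1.0]]
force: [0.5, -0.4, 3.4]
width: 0.224
```

Run:
```python
from h import *
s=st()
z=s['ee_pos'][2]
chain((.546,-.1647,z+.06,-81.2),(.5808,.0145,z+.06,-81.2),(.5808,.0145,z+.006,-81.2))
```

```text
t 31.4 p [ 0.5467 -0.1644  0.0087] F [ 0.5443 -0.3616  3.4466] w 0.22413162163991446
[[ 0.1522 -0.9884  0.0009]
 [-0.9884 -0.1522 -0.0003]
 [ 0.0005 -0.0009 -1.    ]] q [ 0.4604  0.6349 -0.3607  1.9369  0.3626  0.6319 -1.5493]
to (0.546, -0.1647, np.float64(0.06869353140996036), -81.2) d cm [ 0.02  0.06 -6.  ] rv [-0.001 -0.    -0.001]
to (0.5808, 0.0145, np.float64(0.06869353140996036), -81.2) d cm [-17.18  -6.18   0.  ] rv [0. 0. 0.]
to (0.5808, 0.0145, np.float64(0.014693531409960358), -81.2) d cm [0.  0.  5.4] rv [0. 0. 0.]
```

Call:
move_arm:
  motion:
    - {"fingers": 0.1, "x": 0, "y": 0, "z": -2, "wx": 0, "wy": 0, "wz": 0}
    - {"fingers": 0.1, "x": 0, "y": 0, "z": -5, "wx": 0, "wy": 0, "wz": 0}
    - {"fingers": 0.1, "x": -4, "y": -1.5, "z": -6, "wx": 0, "wy": 0, "wz": 0}
    - {"fingers": 0.1, "x": -8, "y": -3, "z": -6, "wx": 0, "wy": 0, "wz": 0}
    - {"fingers": 0.1, "x": -12, "y": -4.5, "z": -6, "wx": 0, "wy": 0, "wz": 0}
    - {"fingers": 0.1, "x": -17.15, "y": -6.1, "z": -6, "wx": 0, "wy": 0, "wz": 0}
    - {"fingers": 0.1, "x": -17.15, "y": -6.1, "z": -6, "wx": 0, "wy": 0, "wz": 0}
    - {"fingers": 0.1, "x": -17.15, "y": -6.1, "z": -6, "wx": 0, "wy": 0, "wz": 0}
    - {"fingers": 0.1, "x": -17.15, "y": -6.1, "z": -3, "wx": 0, "wy": 0, "wz": 0}
    - {"fingers": 0.1, "x": -17.15, "y": -6.1, "z": -2, "wx": 0, "wy": 0, "wz": 0}
    - {"fingers": 0.1, "x": -17.15, "y": -6.1, "z": -2, "wx": 0, "wy": 0, "wz": 0}
    - {"fingers": 0.1, "x": -17.15, "y": -6.1, "z": -2, "wx": 0, "wy": 0, "wz": 0}

```text
t: 32.6
ee_pos: [0.5804, 0.0135, 0.0283]
orientation: [[0.151, -0.989, -0.0], [-0.989, -0.151, -0.0], [0.0, 0.0, -1.0]]
force: [-0.1, 0.1, 0.8]
width: 0.229
```

Call:
move_arm:
  motion:
    - {"fingers": 0.1, "x": -0.05, "y": 0, "z": 0.8, "wx": 0, "wy": 0, "wz": 0}
    - {"fingers": 0.1, "x": -0.05, "y": 0, "z": 1.2, "wx": 0, "wy": 0, "wz": 0}
    - {"fingers": 0.1, "x": -0.05, "y": 0, "z": 1.35, "wx": 0, "wy": 0, "wz": 0}
    - {"fingers": 0.1, "x": -0.05, "y": 0, "z": 1.42, "wx": 0, "wy": 0, "wz": 0}
    - {"fingers": 0.1, "x": -0.05, "y": 0, "z": 1.42, "wx": 0, "wy": 0, "wz": 0}

```text
t: 33.1
ee_pos: [0.5802, 0.0149, 0.0146]
orientation: [[0.152, -0.988, -0.0], [-0.988, -0.152, -0.001], [0.001, 0.0, -1.0]]
force: [-2.5, -0.4, 6.2]
width: 0.227
```

Contact at the expected height. Release with a small opening, rise, go to the adapter.

Call:
move_arm:
  motion:
    - {"fingers": 0.27, "x": 0, "y": 0, "z": 0, "wx": 0, "wy": 0, "wz": 0}
    - {"fingers": 0.3, "x": 0, "y": 0, "z": 0, "wx": 0, "wy": 0, "wz": 0}
    - {"fingers": 0.31, "x": 0, "y": 0, "z": 0, "wx": 0, "wy": 0, "wz": 0}
    - {"fingers": 0.31, "x": 0, "y": 0, "z": -1.5, "wx": 0, "wy": 0, "wz": 0}
    - {"fingers": 0.31, "x": 0, "y": 0, "z": -4, "wx": 0, "wy": 0, "wz": 0}
    - {"fingers": 0.42, "x": 0, "y": 0, "z": -7.5, "wx": 0, "wy": 0, "wz": 0}

```text
t: 33.7
ee_pos: [0.5792, 0.015, 0.0893]
orientation: [[0.152, -0.988, -0.003], [-0.988, -0.152, 0.0], [-0.0, 0.003, -1.0]]
force: [0.4, -0.4, 0.5]
width: 0.421
```

Run:
```python
from h import *
p=capture('wrist');st();rect(p,'dust_cap',.016,.05)
chain((.4915,-.1592,.08,-73.3))
```

```text
t 33.75 p [0.5833 0.0156 0.0959] F [ 2.096  -0.0763  3.966 ] w 0.42242039292447436
[[ 0.1523 -0.9883  0.0069]
 [-0.9883 -0.1523  0.0005]
 [ 0.0005 -0.0069 -1.    ]] q [ 0.1992  0.5237 -0.4334  1.8738  0.298   0.8006 -1.809 ]
dust_cap 0.88 934 rect c,size,ang [579.9  14.5] [19.2 20.1] 27.5 mean [0.581  0.0148 0.0268] zmax 0.02937389743000127
to (0.4915, -0.1592, 0.08, -73.3) d cm [15.88 11.79  1.34] rv [-0.008 -0.001 -0.139]
```

Call:
move_arm:
  motion:
    - {"fingers": 0.42, "x": 4, "y": 2.9, "z": 0, "wx": 0, "wy": 0, "wz": -0.04}
    - {"fingers": 0.42, "x": 8, "y": 5.8, "z": 0, "wx": 0, "wy": 0, "wz": -0.08}
    - {"fingers": 0.42, "x": 12, "y": 8.7, "z": 0, "wx": 0, "wy": 0, "wz": -0.139}
    - {"fingers": 0.42, "x": 15.9, "y": 11.4, "z": 0, "wx": 0, "wy": 0, "wz": -0.139}
    - {"fingers": 0.42, "x": 15.9, "y": 11.4, "z": 2, "wx": 0, "wy": 0, "wz": -0.139}
    - {"fingers": 0.42, "x": 15.9, "y": 11.4, "z": 4, "wx": 0, "wy": 0, "wz": -0.139}
    - {"fingers": 0.42, "x": 15.9, "y": 11.4, "z": 4, "wx": 0, "wy": 0, "wz": -0.139}
    - {"fingers": 0.42, "x": 15.9, "y": 11.4, "z": 4, "wx": 0, "wy": 0, "wz": -0.139}

```text
t: 34.6
ee_pos: [0.4919, -0.1591, 0.0493]
orientation: [[0.288, -0.958, -0.0], [-0.958, -0.288, 0.0], [-0.0, 0.0, -1.0]]
force: [-0.7, -0.5, 0.1]
width: 0.42
```

Run:
```python
from h import *
st()
chain((.4914,-.1592,.0078,-73.3))
```

```text
t 34.6 p [ 0.4919 -0.1591  0.0493] F [-0.6662 -0.4783  0.1281] w 0.419540010032922
[[ 0.2883 -0.9576 -0.0003]
 [-0.9576 -0.2883  0.0003]
 [-0.0004  0.0002 -1.    ]] q [ 0.5356  0.5132 -0.4259  2.0467  0.3416  0.6495 -1.3952]
to (0.4914, -0.1592, 0.0078, -73.3) d cm [-0.01  0.05  4.15] rv [0.    0.    0.001]
```

Call:
move_arm:
  motion:
    - {"fingers": 0.42, "x": 0, "y": 0.05, "z": 2, "wx": 0, "wy": 0, "wz": 0}
    - {"fingers": 0.42, "x": 0, "y": 0.05, "z": 4, "wx": 0, "wy": 0, "wz": 0}
    - {"fingers": 0.42, "x": 0, "y": 0.05, "z": 4.1, "wx": 0, "wy": 0, "wz": 0}
    - {"fingers": 0.2, "x": 0, "y": 0.05, "z": 4.1, "wx": 0, "wy": 0, "wz": 0}
    - {"fingers": 0.1, "x": 0, "y": 0.05, "z": 4.1, "wx": 0, "wy": 0, "wz": 0}
    - {"fingers": 0.1, "x": 0, "y": 0.05, "z": 4.1, "wx": 0, "wy": 0, "wz": 0}
    - {"fingers": 0.1, "x": 0, "y": 0.05, "z": 4.1, "wx": 0, "wy": 0, "wz": 0}
    - {"fingers": 0.1, "x": 0, "y": 0.05, "z": 4.1, "wx": 0, "wy": 0, "wz": 0}
  grip_force: 30

```text
t: 35.4
ee_pos: [0.4923, -0.1598, 0.0091]
orientation: [[0.288, -0.958, 0.002], [-0.958, -0.288, -0.001], [0.001, -0.002, -1.0]]
force: [-0.9, 0.9, 7.1]
width: 0.199
```

Run:
```python
from h import *
s=st()
x,y,z=s['ee_pos']
chain((x,y,z+.06,-73.3),(.5693,.1225,z+.06,-73.3))
```

```text
t 35.4 p [ 0.4923 -0.1598  0.0091] F [-0.8753  0.925   7.1062] w 0.19907638340601738
[[ 0.2877 -0.9577  0.0019]
 [-0.9577 -0.2877 -0.0006]
 [ 0.0011 -0.0016 -1.    ]] q [ 0.502   0.5794 -0.3853  2.0619  0.3931  0.568  -1.44  ]
to (np.float64(0.4923379624799855), np.float64(-0.1597572750213354), np.float64(0.06909173960714335), -73.3) d cm [ 0.01 -0.01 -6.  ] rv [-0.002 -0.001  0.   ]
to (0.5693, 0.1225, np.float64(0.06909173960714335), -73.3) d cm [-24.82 -15.48   0.  ] rv [0. 0. 0.]
```

Call:
move_arm:
  motion:
    - {"fingers": 0.1, "x": 0, "y": 0, "z": -2, "wx": 0, "wy": 0, "wz": 0}
    - {"fingers": 0.1, "x": 0, "y": 0, "z": -5, "wx": 0, "wy": 0, "wz": 0}
    - {"fingers": 0.1, "x": -4, "y": -2.5, "z": -6, "wx": 0, "wy": 0, "wz": 0}
    - {"fingers": 0.1, "x": -8, "y": -5, "z": -6, "wx": 0, "wy": 0, "wz": 0}
    - {"fingers": 0.1, "x": -12, "y": -7.5, "z": -6, "wx": 0, "wy": 0, "wz": 0}
    - {"fingers": 0.1, "x": -16, "y": -10, "z": -6, "wx": 0, "wy": 0, "wz": 0}
    - {"fingers": 0.1, "x": -20, "y": -12.5, "z": -6, "wx": 0, "wy": 0, "wz": 0}
    - {"fingers": 0.1, "x": -24.8, "y": -15.6, "z": -6, "wx": 0, "wy": 0, "wz": 0}
    - {"fingers": 0.1, "x": -24.8, "y": -15.6, "z": -6, "wx": 0, "wy": 0, "wz": 0}
    - {"fingers": 0.1, "x": -24.8, "y": -15.6, "z": -4, "wx": 0, "wy": 0, "wz": 0}
    - {"fingers": 0.1, "x": -24.8, "y": -15.6, "z": -2, "wx": 0, "wy": 0, "wz": 0}
    - {"fingers": 0.1, "x": -24.8, "y": -15.6, "z": -2, "wx": 0, "wy": 0, "wz": 0}

```text
t: 36.6
ee_pos: [0.5675, 0.1217, 0.0258]
orientation: [[0.288, -0.958, -0.004], [-0.958, -0.288, -0.002], [0.0, 0.005, -1.0]]
force: [-1.5, -0.8, -1.2]
width: 0.201
```

Run:
```python
from h import *
p=capture('wrist');st();rect(p,'adapter',.02,.08);go(.5702,.1225,.0149,-73.3)
```

```text
t 36.65 p [0.5684 0.122  0.0272] F [-0.3158  0.393  -0.2072] w 0.2023540464128167
[[ 0.2876 -0.9578 -0.0026]
 [-0.9578 -0.2876 -0.0009]
 [ 0.0002  0.0027 -1.    ]] q [ 0.0051  0.6291 -0.4257  1.9007  0.3886  0.6962 -1.9305]
adapter 0.72 3914 rect c,size,ang [562.9 120.4] [42.9 19.5] 16.0 mean [0.5686 0.1219 0.0378] zmax 0.04198215878790563
to (0.5702, 0.1225, 0.0149, -73.3) d cm [ 0.01 -0.09  1.32] rv [ 0.001 -0.    -0.   ]
```

Call:
move_arm:
  motion:
    - {"fingers": 0.1, "x": 0, "y": -0.1, "z": 0.7, "wx": 0, "wy": 0, "wz": 0}
    - {"fingers": 0.1, "x": 0, "y": -0.1, "z": 1.1, "wx": 0, "wy": 0, "wz": 0}
    - {"fingers": 0.1, "x": 0, "y": -0.1, "z": 1.3, "wx": 0, "wy": 0, "wz": 0}
    - {"fingers": 0.1, "x": 0, "y": -0.1, "z": 1.42, "wx": 0, "wy": 0, "wz": 0}
    - {"fingers": 0.1, "x": 0, "y": -0.1, "z": 1.42, "wx": 0, "wy": 0, "wz": 0}

```text
t: 37.2
ee_pos: [0.5706, 0.1228, 0.0151]
orientation: [[0.287, -0.958, 0.0], [-0.958, -0.287, -0.001], [0.001, -0.0, -1.0]]
force: [-5.6, -1.5, 11.0]
width: 0.199
```

Call:
move_arm:
  motion:
    - {"fingers": 0.24, "x": 0, "y": 0, "z": -0.03, "wx": 0, "wy": 0, "wz": 0}
    - {"fingers": 0.28, "x": 0, "y": 0, "z": -0.03, "wx": 0, "wy": 0, "wz": 0}
    - {"fingers": 0.29, "x": 0, "y": 0, "z": -0.03, "wx": 0, "wy": 0, "wz": 0}
    - {"fingers": 0.29, "x": 0, "y": 0, "z": -1.5, "wx": 0, "wy": 0, "wz": 0}
    - {"fingers": 0.29, "x": 0, "y": 0, "z": -4, "wx": 0, "wy": 0, "wz": 0}
    - {"fingers": 0.4, "x": 0, "y": 0, "z": -7.5, "wx": 0, "wy": 0, "wz": 0}
    - {"fingers": 0.4, "x": 0, "y": 0, "z": -7.5, "wx": 0, "wy": 0, "wz": 0}

```text
t: 37.9
ee_pos: [0.5736, 0.1244, 0.094]
orientation: [[0.288, -0.958, 0.008], [-0.958, -0.288, 0.002], [0.0, -0.008, -1.0]]
force: [1.1, 0.0, 0.3]
width: 0.4
```

Run:
```python
from h import *
p=capture('wrist');save(p,'w7');rect(p,'adapter',.016,.08);st()
chain((.4386,-.1532,.06,-81.2),(.4386,-.1532,.011,-81.2))
```

```text
adapter 0.73 1780 rect c,size,ang [566.1 121.4] [42.2 19.8] 16.1 mean [0.5703 0.1227 0.0274] zmax 0.03124521351358695
t 38.0 p [0.5712 0.1231 0.0903] F [-0.6225  0.3846 -0.4442] w 0.398158705004343
[[ 0.2875 -0.9578  0.0025]
 [-0.9578 -0.2875  0.0004]
 [ 0.0003 -0.0026 -1.    ]] q [ 0.0405  0.5417 -0.4706  1.8695  0.331   0.8051 -1.883 ]
to (0.4386, -0.1532, 0.06, -81.2) d cm [22.65 20.65  2.98] rv [-0.003 -0.     0.138]
to (0.4386, -0.1532, 0.011, -81.2) d cm [0.  0.  4.9] rv [0. 0. 0.]
```

View pics/w7.png

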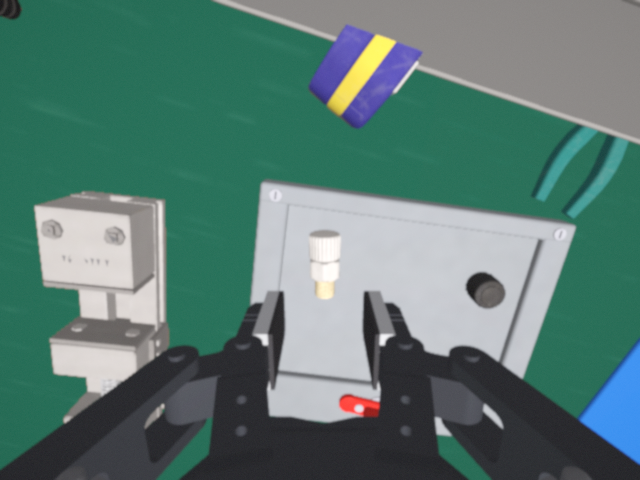

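Call:
move_arm:
  motion:
    - {"fingers": 0.6, "x": 3.8, "y": 3.5, "z": 0, "wx": 0, "wy": 0, "wz": 0.03}
    - {"fingers": 0.6, "x": 7.6, "y": 7, "z": 0, "wx": 0, "wy": 0, "wz": 0.07}
    - {"fingers": 0.6, "x": 11.4, "y": 10.5, "z": 0, "wx": 0, "wy": 0, "wz": 0.1}
    - {"fingers": 0.6, "x": 15.2, "y": 14, "z": 0, "wx": 0, "wy": 0, "wz": 0.138}
    - {"fingers": 0.6, "x": 19, "y": 17.5, "z": 0, "wx": 0, "wy": 0, "wz": 0.138}
    - {"fingers": 0.6, "x": 22.7, "y": 20.7, "z": 0, "wx": 0, "wy": 0, "wz": 0.138}
    - {"fingers": 0.6, "x": 22.7, "y": 20.7, "z": 1, "wx": 0, "wy": 0, "wz": 0.138}
    - {"fingers": 0.6, "x": 22.7, "y": 20.7, "z": 3, "wx": 0, "wy": 0, "wz": 0.138}
    - {"fingers": 0.6, "x": 22.7, "y": 20.7, "z": 3, "wx": 0, "wy": 0, "wz": 0.138}
    - {"fingers": 0.6, "x": 22.7, "y": 20.7, "z": 3, "wx": 0, "wy": 0, "wz": 0.138}

```text
t: 39.0
ee_pos: [0.4371, -0.1529, 0.0583]
orientation: [[0.154, -0.988, -0.002], [-0.988, -0.154, 0.001], [-0.001, 0.002, -1.0]]
force: [0.0, 0.3, -0.5]
width: 0.597
```

Run:
```python
from h import *
st()
chain((.4386,-.1532,.0108,-81.2))
```

```text
t 39.0 p [ 0.4371 -0.1529  0.0583] F [ 0.0172  0.3035 -0.4903] w 0.5969226226022266
[[ 0.1544 -0.988  -0.0017]
 [-0.988  -0.1544  0.0011]
 [-0.0013  0.0015 -1.    ]] q [ 0.5401  0.4268 -0.4022  2.1647  0.2888  0.602  -1.4855]
to (0.4386, -0.1532, 0.0108, -81.2) d cm [ 0.05 -0.15  4.75] rv [0.002 0.001 0.001]
```

Call:
move_arm:
  motion:
    - {"fingers": 0.6, "x": 0, "y": -0.05, "z": 2, "wx": 0, "wy": 0, "wz": 0}
    - {"fingers": 0.6, "x": 0, "y": -0.05, "z": 4, "wx": 0, "wy": 0, "wz": 0}
    - {"fingers": 0.6, "x": 0, "y": -0.05, "z": 4.8, "wx": 0, "wy": 0, "wz": 0}
    - {"fingers": 0.6, "x": 0, "y": -0.05, "z": 4.8, "wx": 0, "wy": 0, "wz": 0}
    - {"fingers": 0.3, "x": 0, "y": -0.05, "z": 4.8, "wx": 0, "wy": 0, "wz": 0}
    - {"fingers": 0.2, "x": 0, "y": -0.05, "z": 4.8, "wx": 0, "wy": 0, "wz": 0}
    - {"fingers": 0.2, "x": 0, "y": -0.05, "z": 4.8, "wx": 0, "wy": 0, "wz": 0}
    - {"fingers": 0.2, "x": 0, "y": -0.05, "z": 4.8, "wx": 0, "wy": 0, "wz": 0}
  grip_force: 30

```text
t: 39.8
ee_pos: [0.4387, -0.1539, 0.0115]
orientation: [[0.153, -0.988, 0.002], [-0.988, -0.153, -0.0], [0.001, -0.002, -1.0]]
force: [-0.6, 1.2, 7.2]
width: 0.416
```

Run:
```python
from h import *
s=st()
x,y,z=s['ee_pos']
chain((x,y,z+.06,-81.2),(x+.0742,y+.2655,z+.06,-81.2),(x,y,z+.006,-81.2))
```

```text
t 39.8 p [ 0.4387 -0.1539  0.0115] F [-0.5812  1.1671  7.1534] w 0.4156891682854052
[[ 0.1532 -0.9882  0.0016]
 [-0.9882 -0.1532 -0.0004]
 [ 0.0007 -0.0016 -1.    ]] q [ 0.4923  0.5136 -0.3481  2.1832  0.3598  0.4963 -1.55  ]
to (np.float64(0.43871787584268956), np.float64(-0.15390107013589424), np.float64(0.07154375634127902), -81.2) d cm [ 0.   -0.01 -6.  ] rv [-0.002 -0.001  0.   ]
to (np.float64(0.5129178758426896), np.float64(0.11159892986410577), np.float64(0.07154375634127902), -81.2) d cm [-25.1  -11.39   0.  ] rv [0. 0. 0.]
to (np.float64(0.43871787584268956), np.float64(-0.15390107013589424), np.float64(0.017543756341279027), -81.2) d cm [25.1  11.39  5.4 ] rv [0. 0. 0.]
```

Call:
move_arm:
  motion:
    - {"fingers": 0.2, "x": 0, "y": 0, "z": -2, "wx": 0, "wy": 0, "wz": 0}
    - {"fingers": 0.2, "x": 0, "y": 0, "z": -5, "wx": 0, "wy": 0, "wz": 0}
    - {"fingers": 0.2, "x": -4, "y": -1.8, "z": -6.5, "wx": 0, "wy": 0, "wz": 0}
    - {"fingers": 0.2, "x": -8, "y": -3.6, "z": -6.5, "wx": 0, "wy": 0, "wz": 0}
    - {"fingers": 0.2, "x": -12, "y": -5.4, "z": -6.5, "wx": 0, "wy": 0, "wz": 0}
    - {"fingers": 0.2, "x": -16, "y": -7.2, "z": -6.5, "wx": 0, "wy": 0, "wz": 0}
    - {"fingers": 0.2, "x": -20, "y": -9, "z": -6.5, "wx": 0, "wy": 0, "wz": 0}
    - {"fingers": 0.2, "x": -25.15, "y": -11.4, "z": -6.5, "wx": 0, "wy": 0, "wz": 0}
    - {"fingers": 0.2, "x": -25.15, "y": -11.4, "z": -6.5, "wx": 0, "wy": 0, "wz": 0}
    - {"fingers": 0.2, "x": -25.15, "y": -11.4, "z": -4, "wx": 0, "wy": 0, "wz": 0}
    - {"fingers": 0.2, "x": -25.15, "y": -11.4, "z": -2.5, "wx": 0, "wy": 0, "wz": 0}
    - {"fingers": 0.2, "x": -25.15, "y": -11.4, "z": -2.5, "wx": 0, "wy": 0, "wz": 0}

```text
t: 41.0
ee_pos: [0.5101, 0.1107, 0.0337]
orientation: [[0.153, -0.988, -0.005], [-0.988, -0.153, -0.002], [0.001, 0.005, -1.0]]
force: [-0.1, 0.5, -0.4]
width: 0.418
```

Run:
```python
from h import *
p=capture('wrist');st();rect(p,'flux_pot',.035,.08);rect(p,'adapter',.016,.08);go(.5129,.1122,.0175,-81.2)
```

```text
t 41.05 p [0.5109 0.111  0.0348] F [-0.774   0.2518 -0.0351] w 0.4170864391101592
[[ 0.1525 -0.9883 -0.0029]
 [-0.9883 -0.1525 -0.0011]
 [ 0.0007  0.003  -1.    ]] q [-0.002   0.5451 -0.4143  2.0372  0.3611  0.6322 -2.0758]
flux_pot 0.77 7163 rect c,size,ang [509.9 110.4] [36.2 36.2] 70.5 mean [0.5127 0.1109 0.0532] zmax 0.056039691753848986
adapter 0.83 4094 rect c,size,ang [565.9 121.1] [42.1 20.1] 17.7 mean [0.5688 0.1219 0.028 ] zmax 0.03137213661842998
to (0.5129, 0.1122, 0.0175, -81.2) d cm [-0.05 -0.07  1.86] rv [-0.    -0.    -0.001]
```

Call:
move_arm:
  motion:
    - {"fingers": 0.2, "x": -0.05, "y": 0, "z": 1, "wx": 0, "wy": 0, "wz": 0}
    - {"fingers": 0.2, "x": -0.05, "y": 0, "z": 1.5, "wx": 0, "wy": 0, "wz": 0}
    - {"fingers": 0.2, "x": -0.05, "y": 0, "z": 1.75, "wx": 0, "wy": 0, "wz": 0}
    - {"fingers": 0.2, "x": -0.05, "y": 0, "z": 1.88, "wx": 0, "wy": 0, "wz": 0}
    - {"fingers": 0.2, "x": -0.05, "y": 0, "z": 1.92, "wx": 0, "wy": 0, "wz": 0}

```text
t: 41.65
ee_pos: [0.5118, 0.1124, 0.0174]
orientation: [[0.153, -0.988, -0.0], [-0.988, -0.153, -0.001], [0.001, 0.001, -1.0]]
force: [-5.9, -2.3, 18.8]
width: 0.417
```

Call:
move_arm:
  motion:
    - {"fingers": 0.2, "x": -0.05, "y": 0, "z": -0.08, "wx": 0, "wy": 0, "wz": 0}
    - {"fingers": 0.46, "x": -0.05, "y": 0, "z": -0.08, "wx": 0, "wy": 0, "wz": 0}
    - {"fingers": 0.5, "x": -0.05, "y": 0, "z": -0.08, "wx": 0, "wy": 0, "wz": 0}
    - {"fingers": 0.5, "x": -0.05, "y": 0, "z": -1.5, "wx": 0, "wy": 0, "wz": 0}
    - {"fingers": 0.5, "x": -0.05, "y": 0, "z": -4, "wx": 0, "wy": 0, "wz": 0}
    - {"fingers": 0.5, "x": -0.05, "y": 0, "z": -8, "wx": 0, "wy": 0, "wz": 0}
    - {"fingers": 0.5, "x": 0, "y": 0, "z": -8, "wx": 0, "wy": 0, "wz": 0}

```text
t: 42.35
ee_pos: [0.5153, 0.1141, 0.1017]
orientation: [[0.153, -0.988, 0.008], [-0.988, -0.153, 0.002], [-0.001, -0.009, -1.0]]
force: [0.9, -0.2, -1.3]
width: 0.501
```

Run:
```python
from h import *
p=capture('wrist');save(p,'w8');st();rect(p,'flux_pot',.03,.08);rect(p,'adapter',.016,.08);rect(p,'dust_cap',.016,.08)
p=capture('top');save(p,'t8');rect(p,'plate',0,.02);rect(p,'plate',.02,.06);rect(p,'tray',-.01,.03)
```

```text
t 42.4 p [0.5142 0.1132 0.0997] F [ 0.3035 -0.6138 -0.585 ] w 0.49869880799024385
[[ 0.1529 -0.9882  0.0058]
 [-0.9882 -0.1529  0.0013]
 [-0.0004 -0.006  -1.    ]] q [ 0.044   0.4452 -0.4691  2.0022  0.2904  0.7523 -2.0159]
flux_pot 0.88 2723 rect c,size,ang [511.3 112.9] [35.7 36.3] 13.1 mean [0.5124 0.113  0.0386] zmax 0.040140283880013096
adapter 0.48 189 rect c,size,ang [467.6  76.7] [13.2  8.2] 3.9 mean [0.4682 0.0763 0.0221] zmax 0.02357901012480097
dust_cap 0.59 1124 rect c,size,ang [578.7  14.9] [20.3 20.2] 44.3 mean [0.5791 0.0166 0.0265] zmax 0.029419189135506535
plate 0.74 5235 rect c,size,ang [ 482.8 -345.6] [121.9 164.7] 82.4 mean [ 0.4809 -0.3448  0.0116] zmax 0.014989106232236222
plate 0.74 151 rect c,size,ang [ 482. -345.] [43.6 10.2] 81.6 mean [ 0.4815 -0.3437  0.0352] zmax 0.04011965665343347
tray 0.98 3873 rect c,size,ang [ 483.9 -345.9] [169.5 207.2] 81.4 mean [ 0.4832 -0.3388  0.008 ] zmax 0.0165172589734368
```

View pics/w8.png

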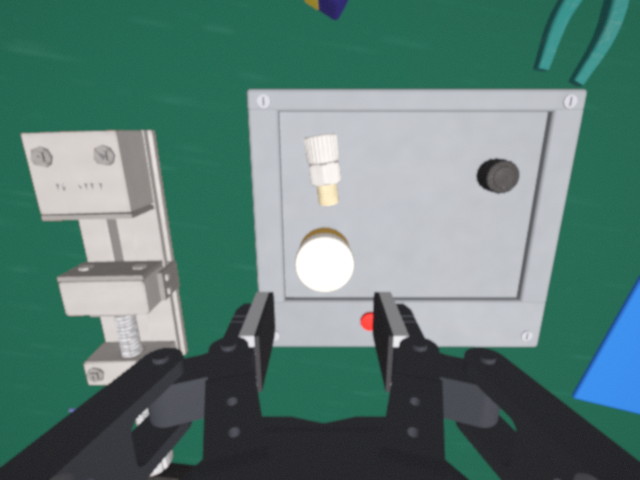

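View pics/t8.png

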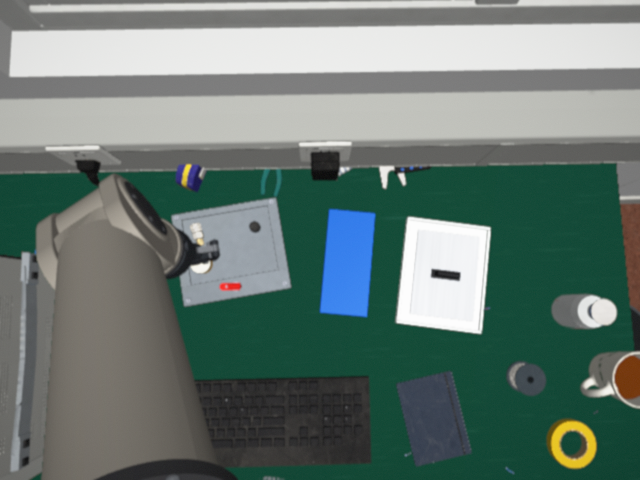

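Call:
move_arm:
  motion:
    - {"fingers": 0.5, "x": 0, "y": 0, "z": -4, "wx": 0, "wy": 0, "wz": 0}
    - {"fingers": 0.5, "x": 0, "y": 0, "z": -7, "wx": 0, "wy": 0, "wz": 0}
    - {"fingers": 0.5, "x": 0, "y": 0, "z": -7, "wx": 0, "wy": 0, "wz": 0}
    - {"fingers": 0.5, "x": 0, "y": 0, "z": -7, "wx": 0, "wy": 0, "wz": 0}

```text
t: 43.15
ee_pos: [0.5121, 0.1126, 0.1666]
orientation: [[0.153, -0.988, 0.001], [-0.988, -0.153, -0.0], [0.0, -0.001, -1.0]]
force: [-0.2, -0.3, -1.2]
width: 0.502
```

```bash
python3 -c "
from h import *
st();print(ticket.hand_in())"
```

```text
t 43.15 p [0.5121 0.1126 0.1666] F [-0.2028 -0.2513 -1.209 ] w 0.5015553901086995
[[ 0.1531 -0.9882  0.0006]
 [-0.9882 -0.1531 -0.    ]
 [ 0.0001 -0.0006 -1.    ]] q [ 0.0832  0.3518 -0.507   1.9512  0.2172  0.891  -1.9522]
the job is handed in; nothing more can be done
None
```

The job is done and handed in after 43 s of robot time. I moved the pot, adapter and cap to the mat, turned the tab about 1.4 rad aside and laid the plate in the tray. I then put the three things back on the bare recess floor.

- **Small things:** pot and cap stand upright and the adapter lies flat, each measured within about 2 mm of its starting spot. Adapter yaw is 16–18°, against 16–17° at the start.
- **Plate:** it lies flat in the tray, with its top at about 11.6 mm (11 mm expected). It sits within about 1 mm of the tray's centre and about 1° of its yaw.
- **Forces:** readings at the end of each move stayed below 20 N. The gripper was open and well clear at hand-in.

One check disagreed. In the last wrist picture the network's adapter mask fell on the tab instead. The picture itself shows the adapter in place, and a measurement with the pot held just above its spot gave (0.566, 0.121) m, the same as at the start.

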